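Kit a grinding wheel set on its post and lock the keeper

ROBOT

A 7-joint arm with a two-finger parallel gripper is mounted at the origin on a cart in front of the work surface, level with it; the furniture and walls round the work are solid. World frame = base frame: x ahead of the robot, y to its left, z up, the work surface at z = 0. Lengths are in m, angles in rad, forces in N, time in s.
With the tool pointing down it reaches from about 0.425 to 0.875 m from the base axis. Payload 8.4 kg.
Tool frame: the origin (TCP) lies at the very end of the fingers, on their centre line; the grasp point (between the pads) lies 19 mm behind it (ctrl.grip_depth is the distance from the TCP to the grasp point, in m); z points along the fingers, y is the direction in which the jaws open and shut (so a half turn about z gives the same grasp; the last joint's range is limited). The gripper opens to 85 mm and grips with 20 to 120 N. Pads are 22 mm wide; open, the fingers measure 114 mm over their backs; the gripper's body (76 mm by 85 mm) begins 54 mm behind the grasp point. The pads swing forward as they close: fully open they stand 13 mm farther back than shut.
Start: joints at [1.21, 0.333, 0.04, 1.465, -0.013, 1.343, -0.059], TCP at [0.168, -0.628, 0.231] pointing down, gripper open.
Joint ranges: [-2.58, 2.58], [-0.38, 2.09], [-1.3, 1.39], [0.25, 2.4], [-1.5, 4.64], [0.08, 2.09], [-2.65, 2.65]. Speed limits (rad/s): [2.22, 2.22, 2.79, 2.79, 3.14, 3.14, 3.14].

INTERFACE

Orientations are given as a rotation vector (axis times angle).
In Python, from station import ctrl gives the robot as it stands. The module is installed in compiled form; this text tells all that it offers.
- The arm moves only by the tool drive_tool, never from a script. Its argument "moves" is a list of rows, each an object of numbers: "fingers": the opening in per cent of the stroke, from 0 (shut) to 100 (fully open); "x", "y", "z": the shift along the tool's x, y, z in m; "rx", "ry", "rz": the turn, a rotation vector about the tool's x, y, z in rad. In form: [{"fingers": .., "x": .., "y": .., "z": .., "rx": .., "ry": .., "rz": ..}, ...]. A call has 1 to 5 rows; each row shifts and turns the commanded pose from where the row before left it, along the tool's axes as they then stand; what a row does not reach is not made up. A row lasts 1/10 s, in which the tool goes at most 50 mm and 8.59 degrees, less where a joint would pass 70% of its speed; a pose out of reach is approached as far as the arm can. A call with a gripper value outside its range is refused whole. The fingers move at their own pace and stop on an object; "force" is the grip in N (left out, the last holds). Time passes only in rows, so rows that do not move let the fingers close. It gives the time, the measured TCP pose, the force and the opening at its end, in the units of the state.
- ctrl.read_state(): the state, without advancing time (a new reading comes with each control period).
- ctrl.capture(name): name is "side" or "top" or "wrist"; returns a dict with "pixels" (400x640x3 uint8, red, green, blue), "z_map" (400x640 float32, m along the optical axis (not along the pixel's ray), 0 where there is no reading), "fx", "fy", "cx", "cy" (pixels), "eye" and "attitude" of the camera in the world. Camera axes: x right, y down, z forward; pixel columns grow to the right and rows downward; lengths in m; the calibration is good to about 2 mm. A picture is of the moment at which its call begins.
- ctrl.job_done(): hands the job in, once; it reports no verdict.
Trained networks look in a picture, given as the dict that the camera call returned (one of the last four; its "shot" number tells which), for a name from the list of things; names that differ only in an ending like _2 or _b are one class to them, and where a whole thing is asked for, a point or a joint stands for the part that bears it (a point fixed in the world has none). Each returns a list of dicts, best first, with "confidence" (0 to 1); they miss things now and then, are a little off and sometimes report something else, mostly with a low value. They report only what shows in the picture. A call takes as long as a camera call. They do not tell look-alikes from the thing itself.
- ctrl.spot_in(query, picture): "centre" ([x, y, z] in m, in the coordinates of the camera as it stood for that picture, good to about 4 mm: the middle of the surface that is visible of it).
- ctrl.masks_of(query, picture): "mask" (400x640 bool, what is visible of it).
The state is a dict: "time": time; "q": joint angles; "joint_velocities": joint speeds; "joint_torque": joint torques, N m; "eef_pos": TCP position; "tcp_rot": TCP orientation; "ft_force": force on the tool from outside, world axes, zero at the start; "torque": the same for the moment, N m; "grip_width": finger opening in m.
Only numpy, scipy, OpenCV 4.12 (cv2) and the standard library are available. Lean on these libraries where they do the work, as an engineer would, in place of code of your own. Each camera call takes 0.05 s, during which the arm holds its last target.

TASK

Put the grinding wheel set together on the post of the kit stand. Slide the keeper fully back off the post, thread on the large flange, then the grinding wheel, then the small flange and last the spacer bush, each lying flat on the one before; then slide the keeper fully home over the stack again and let go.

Things in the scene. Friction and masses are not known exactly. Their poses are not given: they have to be found in the camera images.
- kit_stand: fixed stand: grey base 190 x 72 mm, 12 mm thick, one upright steel post of 12 mm diameter. Origin: on the post's axis at the base's underside; z up. Base spans x -36 to +154, y -36 to +36 mm; its top (z 12) carries the parts. Post tip at z 72, the last 10 mm a cone. Dark rails 10 mm high (x 41 to 149, y +-20) guide the keeper; +x points away from the robot within 0.35 rad
- post_tip (a point): the tip of the post, on its axis, 72 mm above the work surface. Mind the fixed things near by (world frame): a bench grinder, 0.26 m high, at x 0.40 to 0.67, y -0.34 to 0.08 m, stands between this stand and some of the parts; a bench vice, 0.11 m high, at x below 0.45, y above 0.36 m; a lamp mast, 15 mm thick and 0.65 m high, at x 0.345, y 0.515 m
- keeper (a joint): slide (m) of the keeper, an aluminium column with a forked tongue (34 mm wide, slot 16; underside 59.5, top 65.5 mm over the work surface) that straddles and blocks the post. 0 = fully home, 0.070 = fully back, along the stand's +x; starts at 0 to 0.010; friction 1.5 N, stays put. Home: column x 48 to 66, tongue tip x -16 mm. Full stack's top is at 56 mm, so the tongue passes 3.5 mm over it
- keeper_grip (a point): grip point on the keeper: centre of the black square knob on its column, 18 x 18 mm, sides along the stand's x and y, 28 mm high, top 93.5 mm and this point 82 mm over the work surface; at x = 57 mm + the joint's value in the stand's frame
- back_flange: the large flange: flat steel ring, 54 mm outside diameter, 20 mm hole, 8 mm thick, lying loose on the work surface. Origin: centre of its underside. Goes on first; its origin is then 12 mm above the work surface
- grinding_wheel: small grinding wheel: pinkish abrasive ring, 62 mm outside diameter, 20 mm hole, 12 mm thick, lying loose. Origin: centre of its underside. Goes on second; its origin is then at 20 mm
- front_flange: the small flange: flat steel ring, 40 mm outside diameter, 20 mm hole, 8 mm thick, lying loose. Origin: centre of its underside. Goes on third; its origin is then at 32 mm
- spacer_bush: spacer bush: short steel tube, 26 mm outside diameter, 20 mm hole, 16 mm high, standing loose. Origin: centre of its underside. Goes on last; its origin is then at 40 mm
There are look-alikes about, which are no part of the job. Of the things that look like the grinding_wheel, the largest one is meant.

How it is judged:
By the outcome, as a careful person would: the job done as asked, in the order asked, and still so for the second after the job is handed in, with the robot touching nothing.
It also fails if it takes over 131 s, if anything falls off the work surface, if the arm or the gripper's body presses on something with over 40 N, if the wrist force passes 120 N, or if a joint passes its speed limit or range.

## Working session

There is one attempt and no reset: what is moved stays moved. The work goes in short steps, Python scripts to look and compute and a tool call to move; the robot and the scene stay as the last step left them, time stands still between calls to the robot, and variables do not carry over. Pictures are saved under pics/ and viewed, and the job is handed in when it is done.

Besides the shell and the picture viewer there is one more tool, called after "Request:" by a JSON object that holds its "method" and its "body". drive_tool: Moves the arm, as the interface text tells. Its arguments: {"type":"object","properties":{"moves":{"type":"array","items":{"type":"object","properties":{"fingers":{"type":"number"},"x":{"type":"number"},"y":{"type":"number"},"z":{"type":"number"},"rx":{"type":"number"},"ry":{"type":"number"},"rz":{"type":"number"}}}},"force":{"type":"number"}},"required":["moves"]}

```bash
mkdir -p pics; cat > h.py <<'E'
import numpy as np, cv2
from station import ctrl
from scipy.spatial.transform import Rotation as R
np.set_printoptions(precision=4,suppress=True)
def Rm(a):
    a=np.array(a,float)
    if a.shape==(3,3): return a
    if a.shape==(3,): return R.from_rotvec(a).as_matrix()
    return R.from_quat(a).as_matrix()
def cap(n,save=None):
    p=ctrl.capture(n)
    if save: cv2.imwrite('pics/'+save+'.png',p['pixels'][:,:,::-1])
    return p
def cloud(p):
    v,u=np.mgrid[0:400,0:640]; z=p['z_map']
    c=np.stack([(u-p['cx'])/p['fx']*z,(v-p['cy'])/p['fy']*z,z],-1)
    w=c@Rm(p['attitude']).T+np.array(p['eye'])
    w[z==0]=np.nan
    return w
def towld(p,c): return Rm(p['attitude'])@np.array(c)+np.array(p['eye'])
def topix(p,w):
    c=Rm(p['attitude']).T@(np.array(w)-np.array(p['eye']))
    return c[0]/c[2]*p['fx']+p['cx'],c[1]/c[2]*p['fy']+p['cy']
E
python3 - <<'E'
from h import *
s=ctrl.read_state()
for k in s: print(k,s[k])
for n in ['side','top','wrist']:
    p=cap(n,n+'0'); print(n,p['eye'],p['attitude'],p['fx'],p['cx'],p['cy'],p['shot'])
E
```

```text
time 0.0
q [ 1.2098  0.3339  0.0399  1.4663 -0.0134  1.3433 -0.0585]
joint_velocities [-0.0004  0.0006  0.0008  0.0002  0.0001  0.0008  0.    ]
joint_torque [  0.0006 -65.8556   1.3657 -40.5556   0.0167   0.0127  -0.    ]
eef_pos [ 0.1681 -0.6274  0.2304]
tcp_rot [-3.1131 -0.4099  0.0005]
ft_force [-0.0049  0.5306  0.5572]
torque [ 0.0215  0.0055 -0.0057]
grip_width 0.08490897313470104
side [-0.3816  0.3456  0.5604] [-1.1796  1.926  -1.198 ] 396.07243050935244 320.72666769056565 204.4749136448054 1
top [ 0.3071 -0.0778  1.1832] [-2.1378  2.1789 -0.1664] 456.8685945752987 326.12431982617005 203.3310424118555 2
wrist [ 0.2446 -0.6073  0.3735] [ 2.2848 -1.7544 -0.278 ] 289.8805060018255 320.0572057174457 202.82845785631255 3
```

View pics/side0.png

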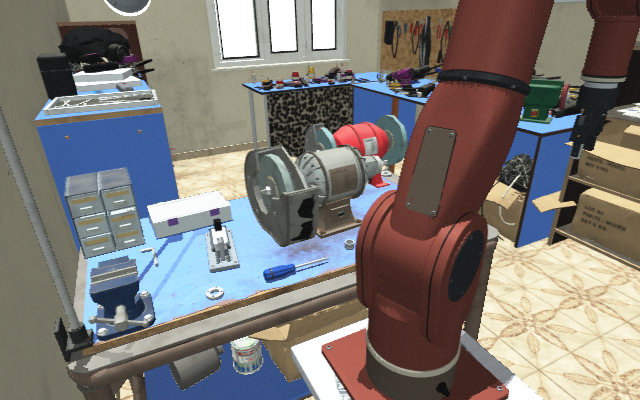

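View pics/top0.png

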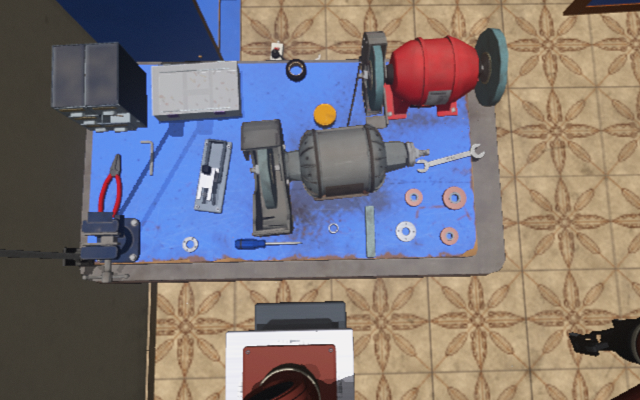

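View pics/wrist0.png

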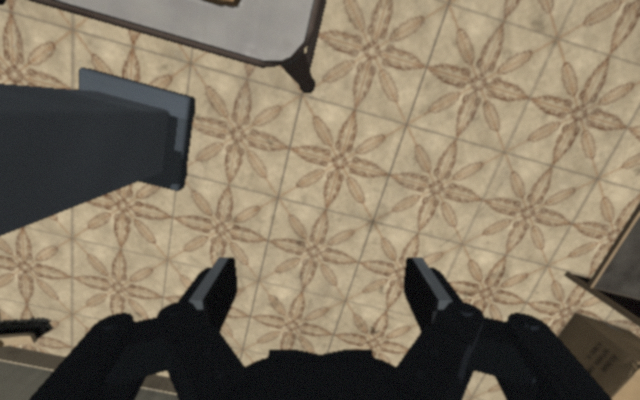

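The top view has x pointing up and y to the left. It shows:
- Stand at (210,177), with the keeper's black knob at about (206,170).
- Steel rings at (190,244) and (405,231), and a small tube at (334,228).
- Pink rings at (414,197), (454,197) and (449,236).
- A black ring at (296,70) and an orange disc at (325,115).

Next I'll measure each of them.

```bash
python3 - <<'E'
from h import *
p=cap('top'); w=cloud(p); np.save('topw.npy',w)
im=p['pixels']
for q in ['kit_stand','back_flange','grinding_wheel','front_flange','spacer_bush','keeper','keeper_grip']:
    for d in ctrl.masks_of(q,p)[:6]:
        m=d['mask']; v,u=np.nonzero(m)
        P=w[m]; P=P[~np.isnan(P[:,0])]
        z=np.percentile(P[:,2],80)
        # enclosing circle at pixel scale
        (cx,cy),r=cv2.minEnclosingCircle(np.stack([u,v],-1).astype(np.float32))
        dep=np.nanmedian(p['z_map'][m]); 
        print(q,round(d['confidence'],2),'pix',(round(cx),round(cy)),'diam mm',round(2*r*dep/p['fx']*1000,1),'area d',round(2000*np.sqrt(m.sum()/np.pi)*dep/p['fx'],1),'mean',np.mean(P,0),'z80',round(z,4), 'zmin/max',P[:,2].min(),P[:,2].max())
def crop(u0,u1,v0,v1,n,s=6):
    c=im[v0:v1,u0:u1,::-1]; cv2.imwrite('pics/'+n+'.png',cv2.resize(c,None,fx=s,fy=s,interpolation=cv2.INTER_CUBIC))
crop(380,480,180,260,'c_right',7)
crop(160,250,130,260,'c_left',4)
E
```

```text
kit_stand 0.96 pix (212, 175) diam mm 196.5 area d 133.1 mean [0.5441 0.1888 0.0255] z80 0.0607 zmin/max -0.004541859432091844 0.09900138860239815
back_flange 0.68 pix (406, 231) diam mm 55.1 area d 51.8 mean [ 0.3925 -0.3037  0.0077] z80 0.01 zmin/max -0.004384804967635603 0.014765089661142206
back_flange 0.29 pix (207, 183) diam mm 91.4 area d 64.8 mean [0.5259 0.1957 0.0573] z80 0.0686 zmin/max 0.0070857558333372594 0.09900138860239815
grinding_wheel 0.9 pix (454, 198) diam mm 65.0 area d 62.3 mean [ 0.4767 -0.4346  0.0112] z80 0.0141 zmin/max -0.0050646735358450545 0.019291874714715496
grinding_wheel 0.8 pix (413, 197) diam mm 46.5 area d 44.3 mean [ 0.4808 -0.3275  0.0091] z80 0.0113 zmin/max -0.0017161760814090599 0.01598338497017293
grinding_wheel 0.62 pix (450, 236) diam mm 45.4 area d 44.2 mean [ 0.3793 -0.4164  0.0091] z80 0.0112 zmin/max -0.005477449917849819 0.015425589791230543
front_flange 0.45 pix (190, 244) diam mm 40.7 area d 36.0 mean [0.3699 0.249  0.0078] z80 0.0102 zmin/max -0.0032208054696936106 0.0149421851627205
keeper 0.95 pix (207, 183) diam mm 89.1 area d 61.5 mean [0.5243 0.1942 0.0622] z80 0.0692 zmin/max 0.00946349960422932 0.09900138860239815
keeper_grip 0.85 pix (207, 183) diam mm 89.0 area d 60.4 mean [0.5234 0.1944 0.0639] z80 0.0693 zmin/max 0.009918228052294698 0.09900138860239815
```

View pics/c_right.png

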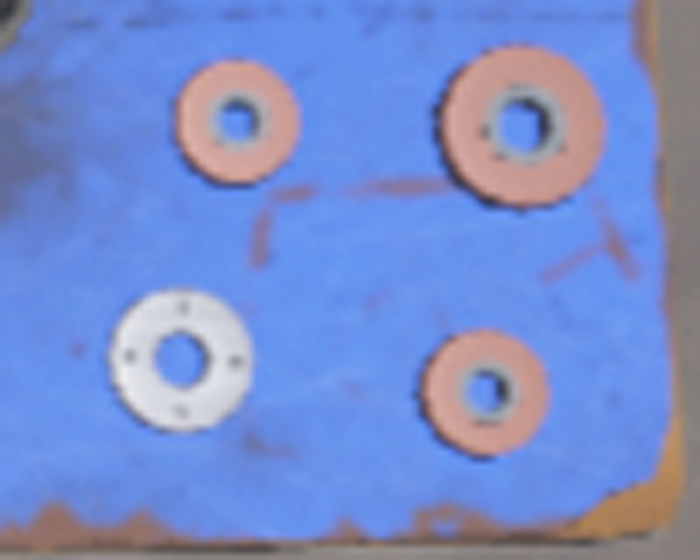

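View pics/c_left.png

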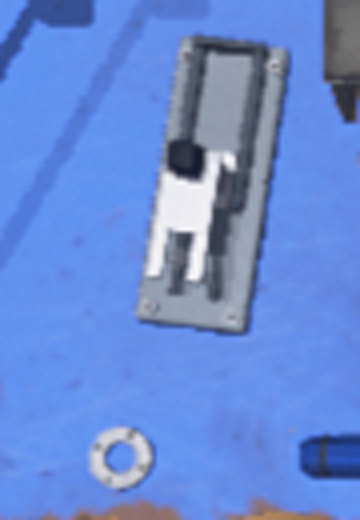

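Choice from the candidates:
- **Grinding wheel:** pink rings at (454,197) at about 62 mm, (414,197) at about 44 mm and (450,236) at about 44 mm. The largest is (454,197).
- **Large flange:** the ring at (405,231), about 53 mm.
- **Small flange:** the ring at (190,244), about 40 mm.
- **Bush:** probably the tube at (334,228), still to be checked.

The crops agree. Next I'll check the bush, fit the stand and look at clearances near the grinder.

```bash
python3 - <<'E'
from h import *
w=np.load('topw.npy')
p=cap('top'); im=p['pixels']
for (u0,u1,v0,v1,n,s) in [(310,360,210,245,'c_bush',10)]:
    c=im[v0:v1,u0:u1,::-1]; cv2.imwrite('pics/'+n+'.png',cv2.resize(c,None,fx=s,fy=s,interpolation=cv2.INTER_CUBIC))
print([(round(d['confidence'],2),towld(p,d['centre'])) for d in ctrl.spot_in('spacer_bush',p)])
W=w[215:240,320:348]; m=W[...,2]>0.006
print('bush pts',m.sum(),W[m].mean(0),W[m].min(0),W[m].max(0))
print((W[...,2]*1000).round()[::2,::2])
# circle centres with color/height threshold
def ring(u,v,r,zt):
    W=w[v-r:v+r,u-r:u+r].reshape(-1,3); m=W[:,2]>zt; P=W[m]
    (c,rad)=cv2.minEnclosingCircle((P[:,:2]*1000).astype(np.float32)); print((u,v),'centroid',P.mean(0),'mec',np.array(c),rad, P[:,:2].min(0),P[:,:2].max(0))
ring(405,231,20,0.004);ring(454,197,22,.006);ring(190,244,16,.004)
# stand
W=w[125:225,185:240].reshape(-1,3)
m=(W[:,2]>0.006)&(W[:,0]<.68)&(W[:,0]>.35)&(W[:,1]>.1)
P=W[m]
m2=P[:,2]<0.03
r=cv2.minAreaRect((P[m2][:,:2]*1000).astype(np.float32)); print('rect',r, cv2.boxPoints(r))
k=P[P[:,2]>0.085]; print('knob',len(k),k.mean(0),k.min(0),k.max(0))
k=P[(P[:,2]>0.055)&(P[:,2]<0.075)]; print('tongue',len(k),k.mean(0),k.min(0),k.max(0), cv2.minAreaRect((k[:,:2]*1000).astype(np.float32)))
# table height
print('table', np.nanmedian(w[235:250,210:230,2]),np.nanmedian(w[215:225,430:440,2]))
# max heights near parts within 70mm
for c in [(.392,-.304),(.477,-.435),(.37,.249),(.4,-.12)]:
    D=np.hypot(w[...,0]-c[0],w[...,1]-c[1])
    for a,b in [(0.035,.05),(.05,.06),(.06,.07),(.07,.09)]:
        q=(D>a)&(D<b)&(w[...,2]>.02); print(c,a,b,q.sum(), w[q].max(0) if q.any() else '')
E
```

```text
[(0.18, array([0.538 , 0.1841, 0.0111]))]
bush pts 40 [ 0.4046 -0.1174  0.0149] [ 0.3913 -0.1289  0.0067] [ 0.4356 -0.1055  0.0229]
[[-2. -0. -1.  0.  2.  3. -1.  2.  3.  1. -1. -0. -1. -1.]
 [ 2.  0. -6. -3.  5. -6. -1.  2. -2. -1. -5. -0.  2.  0.]
 [ 1. -4.  2.  2.  1. -3.  1.  1. -1. -2. -1.  2.  1.  3.]
 [ 1. -3.  5.  1. -1.  0.  2. -0. -6. -1. -2. -2.  2. -1.]
 [-1.  3.  3. -1. -0. -0. -2. 19. -3. -1. -0. -0.  1. -1.]
 [-3.  1.  2. -0. -3. 19.  2. -1. 17. -0. -3. -2.  1.  0.]
 [ 1. -1. -4.  3. -4.  2. -0.  2. -0. 22. -2. -0.  1.  5.]
 [ 0.  1. -2.  1. -1. -3. -1.  3.  4. 23. -1.  2.  2. -1.]
 [ 1.  2.  3.  3.  1. 14.  4.  2. 15.  1. -0.  3. -1. -0.]
 [ 1. -0.  1.  3. -0.  1. -0.  7. -0. -1.  1.  3.  1. -1.]
 [-0.  0. -4. -1. -2.  6. -3. -3. -1. -3.  0. -2.  1.  0.]
 [ 0.  0. -2.  1. -1. -3. -2.  1. -1. -3. -2.  0. -1. -5.]
 [ 4.  2. -4. -3.  1. -3. -2. -3.  2. -2. -3.  3. -2.  1.]]
(405, 231) centroid [ 0.3927 -0.3033  0.008 ] mec [ 392.8569 -300.079 ] 56.97114181518555 [ 0.3436 -0.351 ] [ 0.4456 -0.2564]
(454, 197) centroid [ 0.4769 -0.4338  0.0122] mec [ 486.0907 -429.3337] 61
[... 495 characters left out ...]
0.5555 0.2192 0.0738] ((515.9794311523438, 197.9360809326172), (35.09001541137695, 82.07633972167969), 81.76738739013672)
table -0.0005302791249611749 -0.0002732705061487817
(0.392, -0.304) 0.035 0.05 0 
(0.392, -0.304) 0.05 0.06 0 
(0.392, -0.304) 0.06 0.07 0 
(0.392, -0.304) 0.07 0.09 46 [ 0.4266 -0.2146  0.0267]
(0.477, -0.435) 0.035 0.05 0 
(0.477, -0.435) 0.05 0.06 0 
(0.477, -0.435) 0.06 0.07 0 
(0.477, -0.435) 0.07 0.09 0 
(0.37, 0.249) 0.035 0.05 0 
(0.37, 0.249) 0.05 0.06 0 
(0.37, 0.249) 0.06 0.07 0 
(0.37, 0.249) 0.07 0.09 0 
(0.4, -0.12) 0.035 0.05 0 
(0.4, -0.12) 0.05 0.06 0 
(0.4, -0.12) 0.06 0.07 44 [ 0.4697 -0.0969  0.1743]
(0.4, -0.12) 0.07 0.09 572 [ 0.4895 -0.0648  0.2063]
```

View pics/c_bush.png

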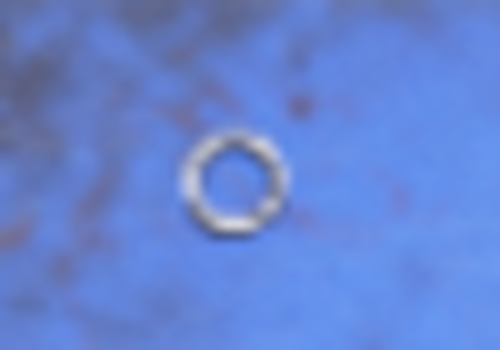

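The tube at (334,228) measures about 26 mm, so it is the bush, near (0.403, -0.117). I'll refine all of these by intersecting pixel rays with planes at the known heights.

```bash
cat >> h.py <<'E'
def rayplane(p,uv,z):
    uv=np.atleast_2d(np.array(uv,float))
    d=np.stack([(uv[:,0]-p['cx'])/p['fx'],(uv[:,1]-p['cy'])/p['fy'],np.ones(len(uv))],-1)@Rm(p['attitude']).T
    e=np.array(p['eye']); return e+d*((z-e[2])/d[:,2])[:,None]
E
python3 - <<'E'
from h import *
p=cap('top'); im=p['pixels']; hsv=cv2.cvtColor(im,cv2.COLOR_RGB2HSV)
blue=(hsv[...,0]>100)&(hsv[...,0]<125)&(hsv[...,1]>110)
nb=(~blue).astype(np.uint8)
def comp(u,v,r,z,name):
    sub=np.zeros_like(nb); sub[v-r:v+r,u-r:u+r]=nb[v-r:v+r,u-r:u+r]
    n,l,st,ce=cv2.connectedComponentsWithStats(sub)
    i=1+np.argmax(st[1:,4]); c,_=cv2.findContours((l==i).astype(np.uint8),cv2.RETR_EXTERNAL,cv2.CHAIN_APPROX_NONE)
    c=max(c,key=len)[:,0]; e=cv2.fitEllipse(c.astype(np.float32))
    W=rayplane(p,c,z)[:,:2]*1000; (x,y),rr=cv2.minEnclosingCircle(W.astype(np.float32))
    print(name,'ell',e, 'world',rayplane(p,[e[0]],z)[0],'mec',x,y,2*rr)
comp(405,231,17,.007,'flL');comp(454,197,18,.010,'wheel');comp(190,244,13,.007,'flS');comp(334,228,9,.013,'bush')
sub=np.zeros_like(nb); sub[128:225,188:240]=nb[128:225,188:240]
sub=cv2.morphologyEx(sub,cv2.MORPH_OPEN,np.ones((3,3)))
n,l,st,ce=cv2.connectedComponentsWithStats(sub); i=1+np.argmax(st[1:,4]); m=l==i
v,u=np.nonzero(m); W=rayplane(p,np.stack([u,v],-1),.012)[:,:2]*1000
r=cv2.minAreaRect(W.astype(np.float32)); print(r, cv2.boxPoints(r))
o=im.copy(); o[m]=(255,0,0); 
c=np.hstack([im[120:230,180:245],o[120:230,180:245]])[:,:,::-1]; cv2.imwrite('pics/stand.png',cv2.resize(c,None,fx=5,fy=5))
E
```

```text
flL ell ((405.41192626953125, 230.920166015625), (20.197002410888672, 20.582656860351562), 119.49267578125) world [ 0.3931 -0.3032  0.007 ] mec 393.4053955078125 -303.3214416503906 54.87995147705078
wheel ell ((452.71966552734375, 198.2432403564453), (22.295547485351562, 29.64777374267578), 67.649658203125) world [ 0.4758 -0.43    0.01  ] mec 472.21746826171875 -423.8781433105469 86.12924194335938
flS ell ((189.5430145263672, 243.96133422851562), (14.8495454788208, 15.538586616516113), 61.095375061035156) world [0.3703 0.2515 0.007 ] mec 370.2087097167969 251.45298767089844 40.78555679321289
bush ell ((332.3787536621094, 226.408203125), (9.839581489562988, 14.481790542602539), 153.8765869140625) world [ 0.4079 -0.1144  0.013 ] mec 408.29571533203125 -111.53902435302734 38.225311279296875
((547.7236328125, 193.74310302734375), (72.63265991210938, 190.69126892089844), 81.94806671142578) [[448.2311 171.1399]
 [637.0424 144.4297]
 [647.2162 216.3463]
 [458.4048 243.0565]]
```

View pics/stand.png

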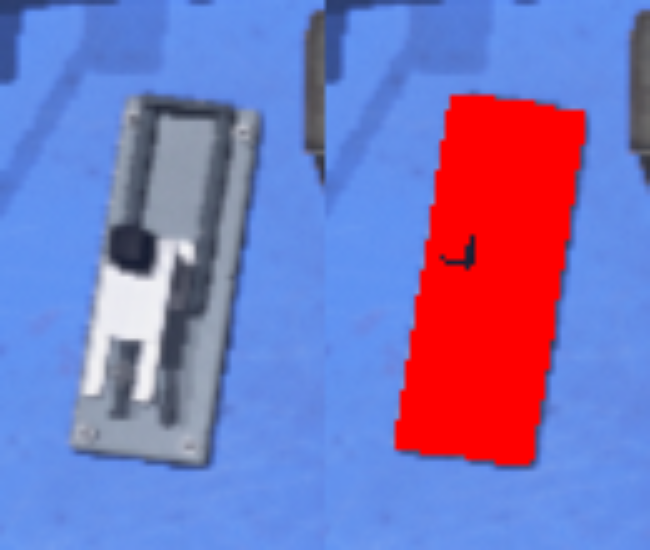

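```bash
cat >> h.py <<'E'
PSI=-0.1405; POST=np.array([.4893,.2020])
def to(x,y,z,psi=None):
    s=ctrl.read_state(); M=Rm(s['tcp_rot']); e=np.array(s['eef_pos'])
    cur=np.arctan2(M[1,0],M[0,0])
    out=['t %.1f pos %s psi %.4f tilt %.4f w %.4f F %s'%(s['time'],e.round(4),cur,np.arccos(-M[2,2]),s['grip_width'],np.array(s['ft_force']).round(1))]
    d=M.T@(np.array([x,y,z])-e); out.append('tool delta %s'%d.round(4))
    if psi is not None:
        rz=-(psi-cur); rz=(rz+np.pi)%(2*np.pi)-np.pi
        c,s_=np.cos(psi),np.sin(psi); N=np.array([[c,s_,0],[s_,-c,0],[0,0,-1]]).T
        out.append('rz %.4f; after turn delta %s'%(rz,(N.T@(np.array([x,y,z])-e)).round(4)))
        rv=R.from_matrix(M.T@N).as_rotvec(); out.append('full rotvec %s'%rv.round(4))
    print('\n'.join(out))
E
echo
```

Request:
{"method": "drive_tool", "body": {"moves": [{"z": -0.045,"rz": 0.134},{"z": -0.045,"rz": 0.134},{"z": -0.045,"rz": 0.1343}]}}

```text
$.moves[0]: bad value
```

Request:
{"method": "drive_tool", "body": {"moves": [{"fingers": 100,"x": 0,"y": 0,"z": -0.045,"rx": 0,"ry": 0,"rz": 0.134},{"fingers": 100,"x": 0,"y": 0,"z": -0.045,"rx": 0,"ry": 0,"rz": 0.134},{"fingers": 100,"x": 0,"y": 0,"z": -0.045,"rx": 0,"ry": 0,"rz": 0.134}], "force": 30}}

```text
time: 1.0
eef_pos: [0.168, -0.6275, 0.368]
tcp_rot: [-3.133, 0.229, 0.0]
ft_force: [0.1, -1.3, 0.2]
grip_width: 0.0856
```

Request:
{"method": "drive_tool", "body": {"moves": [{"fingers": 100,"x": 0.02,"y": -0.042,"z": 0,"rx": 0,"ry": 0,"rz": 0},{"fingers": 100,"x": 0.02,"y": -0.042,"z": 0,"rx": 0,"ry": 0,"rz": 0},{"fingers": 100,"x": 0.02,"y": -0.042,"z": 0,"rx": 0,"ry": 0,"rz": 0},{"fingers": 100,"x": 0.02,"y": -0.042,"z": 0,"rx": 0,"ry": 0,"rz": 0},{"fingers": 100,"x": 0.02,"y": -0.042,"z": 0,"rx": 0,"ry": 0,"rz": 0}]}}

```text
time: 1.5
eef_pos: [0.2973, -0.4321, 0.3666]
tcp_rot: [3.133, -0.22, 0.0]
ft_force: [1.5, 0.5, -0.1]
grip_width: 0.0856
```

Request:
{"method": "drive_tool", "body": {"moves": [{"fingers": 100,"x": 0.02,"y": -0.042,"z": 0,"rx": 0,"ry": 0,"rz": 0},{"fingers": 100,"x": 0.02,"y": -0.042,"z": 0,"rx": 0,"ry": 0,"rz": 0},{"fingers": 100,"x": 0.02,"y": -0.042,"z": 0,"rx": 0,"ry": 0,"rz": 0},{"fingers": 100,"x": 0.02,"y": -0.042,"z": 0,"rx": 0,"ry": 0,"rz": 0},{"fingers": 100,"x": 0.02,"y": -0.042,"z": 0,"rx": 0,"ry": 0,"rz": 0}]}}

```text
time: 2.0
eef_pos: [0.4256, -0.2381, 0.3667]
tcp_rot: [3.133, -0.22, 0.001]
ft_force: [1.4, -0.2, 1.0]
grip_width: 0.0854
```

```bash
python3 - <<'E'
from h import *
to(.5457-.07,.194+.01,.33,PSI); print(ctrl.read_state()['q'])
E
```

```text
t 2.0 pos [ 0.4256 -0.2381  0.3667] psi -0.1403 tilt 0.0009 w 0.0854 F [ 1.4 -0.2  1. ]
tool delta [-0.0123 -0.4448  0.0364]
rz 0.0002; after turn delta [-0.0123 -0.4448  0.0367]
full rotvec [ 0.0005 -0.0007  0.0002]
[ 0.7062 -0.0242 -0.2794  1.6028 -0.0064  1.5612 -1.2841]
```

```bash
cat >> h.py <<'E'
def plan(x,y,z,psi,n,f=100,sgn=None):
    """print n rows interpolating to target with yaw turn"""
    s=ctrl.read_state(); M=Rm(s['tcp_rot']); e=np.array(s['eef_pos']); cur=np.arctan2(M[1,0],M[0,0])
    rz=-(psi-cur); rz=(rz+np.pi)%(2*np.pi)-np.pi
    if sgn and np.sign(rz)!=sgn: rz+=sgn*2*np.pi
    st=round(rz/n,3); d=(np.array([x,y,z])-e)/n; rows=[]
    for k in range(n):
        a=cur-st*k; c,q=np.cos(a),np.sin(a)
        rows.append('{"fingers": %g, "x": %.3f, "y": %.3f, "z": %.3f, "rx": 0, "ry": 0, "rz": %.3f}'%(f,d[0]*c+d[1]*q,d[0]*q-d[1]*c,-d[2],st))
    for i in range(0,n,5): print('['+', '.join(rows[i:i+5])+']')
E
python3 - <<'E'
from h import *
plan(.53,.196,.30,PSI+np.pi,22,60,-1)
E
```

```text
[{"fingers": 60, "x": 0.002, "y": -0.020, "z": 0.003, "rx": 0, "ry": 0, "rz": -0.143}, {"fingers": 60, "x": 0.005, "y": -0.020, "z": 0.003, "rx": 0, "ry": 0, "rz": -0.143}, {"fingers": 60, "x": 0.008, "y": -0.019, "z": 0.003, "rx": 0, "ry": 0, "rz": -0.143}, {"fingers": 60, "x": 0.010, "y": -0.018, "z": 0.003, "rx": 0, "ry": 0, "rz": -0.143}, {"fingers": 60, "x": 0.013, "y": -0.016, "z": 0.003, "rx": 0, "ry": 0, "rz": -0.143}]
[{"fingers": 60, "x": 0.015, "y": -0.014, "z": 0.003, "rx": 0, "ry": 0, "rz": -0.143}, {"fingers": 60, "x": 0.017, "y": -0.012, "z": 0.003, "rx": 0, "ry": 0, "rz": -0.143}, {"fingers": 60, "x": 0.018, "y": -0.009, "z": 0.003, "rx": 0, "ry": 0, "rz": -0.143}, {"fingers": 60, "x": 0.019, "y": -0.007, "z": 0.003, "rx": 0, "ry": 0, "rz": -0.143}, {"fingers": 60, "x": 0.020, "y": -0.004, "z": 0.003, "rx": 0, "ry": 0, "rz": -0.143}]
[{"fingers": 60, "x": 0.020, "y": -0.001, "z": 0.003, "rx": 0, "ry": 0, "rz": -0.143}, {"fingers": 60, "x": 0.020, "y": 0.002, "z": 0.003, "rx": 0, "ry": 0, "rz": -0.143}, {"fingers": 60, "x": 0.020, "y": 0.005, "z": 0.003, "rx": 0, "ry": 0, "rz": -0.143}, {"fingers": 60, "x": 0.019, "y": 0.008, "z": 0.003, "rx": 0, "ry": 0, "rz": -0.143}, {"fingers": 60, "x": 0.018, "y": 0.010, "z": 0.003, "rx": 0, "ry": 0, "rz": -0.143}]
[{"fingers": 60, "x": 0.016, "y": 0.013, "z": 0.003, "rx": 0, "ry": 0, "rz": -0.143}, {"fingers": 60, "x": 0.014, "y": 0.015, "z": 0.003, "rx": 0, "ry": 0, "rz": -0.143}, {"fingers": 60, "x": 0.012, "y": 0.017, "z": 0.003, "rx": 0, "ry": 0, "rz": -0.143}, {"fingers": 60, "x": 0.009, "y": 0.018, "z": 0.003, "rx": 0, "ry": 0, "rz": -0.143}, {"fingers": 60, "x": 0.007, "y": 0.019, "z": 0.003, "rx": 0, "ry": 0, "rz": -0.143}]
[{"fingers": 60, "x": 0.004, "y": 0.020, "z": 0.003, "rx": 0, "ry": 0, "rz": -0.143}, {"fingers": 60, "x": 0.001, "y": 0.020, "z": 0.003, "rx": 0, "ry": 0, "rz": -0.143}]
```

Request:
{"method": "drive_tool", "body": {"moves": [{"fingers": 60,"x": 0.002,"y": -0.02,"z": 0,"rx": 0,"ry": 0,"rz": -0.143},{"fingers": 60,"x": 0.005,"y": -0.02,"z": 0,"rx": 0,"ry": 0,"rz": -0.143},{"fingers": 60,"x": 0.008,"y": -0.019,"z": 0,"rx": 0,"ry": 0,"rz": -0.143},{"fingers": 60,"x": 0.01,"y": -0.018,"z": 0,"rx": 0,"ry": 0,"rz": -0.143},{"fingers": 60,"x": 0.013,"y": -0.016,"z": 0,"rx": 0,"ry": 0,"rz": -0.143}]}}

```text
time: 2.5
eef_pos: [0.4495, -0.1395, 0.3665]
tcp_rot: [3.01, 0.899, 0.0]
ft_force: [0.3, -1.0, 0.5]
grip_width: 0.0512
```

Request:
{"method": "drive_tool", "body": {"moves": [{"fingers": 60,"x": 0.015,"y": -0.014,"z": 0,"rx": 0,"ry": 0,"rz": -0.143},{"fingers": 60,"x": 0.017,"y": -0.012,"z": 0,"rx": 0,"ry": 0,"rz": -0.143},{"fingers": 60,"x": 0.018,"y": -0.009,"z": 0,"rx": 0,"ry": 0,"rz": -0.143},{"fingers": 60,"x": 0.019,"y": -0.007,"z": 0,"rx": 0,"ry": 0,"rz": -0.143},{"fingers": 60,"x": 0.02,"y": -0.004,"z": 0,"rx": 0,"ry": 0,"rz": -0.143}]}}

```text
time: 3.0
eef_pos: [0.4731, -0.0402, 0.3665]
tcp_rot: [2.505, 1.895, 0.0]
ft_force: [-0.1, -0.4, 1.0]
grip_width: 0.0513
```

Request:
{"method": "drive_tool", "body": {"moves": [{"fingers": 60,"x": 0.02,"y": -0.001,"z": 0.003,"rx": 0,"ry": 0,"rz": -0.143},{"fingers": 60,"x": 0.02,"y": 0.002,"z": 0.003,"rx": 0,"ry": 0,"rz": -0.143},{"fingers": 60,"x": 0.02,"y": 0.005,"z": 0.003,"rx": 0,"ry": 0,"rz": -0.143},{"fingers": 60,"x": 0.019,"y": 0.008,"z": 0.003,"rx": 0,"ry": 0,"rz": -0.143},{"fingers": 60,"x": 0.018,"y": 0.01,"z": 0.003,"rx": 0,"ry": 0,"rz": -0.143}]}}

```text
time: 3.5
eef_pos: [0.497, 0.0589, 0.3514]
tcp_rot: [1.683, 2.652, 0.0]
ft_force: [-0.1, -0.9, 0.2]
grip_width: 0.0515
```

Request:
{"method": "drive_tool", "body": {"moves": [{"fingers": 60,"x": 0.016,"y": 0.013,"z": 0.003,"rx": 0,"ry": 0,"rz": -0.143},{"fingers": 60,"x": 0.014,"y": 0.015,"z": 0.003,"rx": 0,"ry": 0,"rz": -0.143},{"fingers": 60,"x": 0.012,"y": 0.017,"z": 0.003,"rx": 0,"ry": 0,"rz": -0.143},{"fingers": 60,"x": 0.009,"y": 0.018,"z": 0.003,"rx": 0,"ry": 0,"rz": -0.143},{"fingers": 60,"x": 0.007,"y": 0.019,"z": 0.003,"rx": 0,"ry": 0,"rz": -0.143}]}}

```text
time: 4.0
eef_pos: [0.521, 0.1583, 0.3363]
tcp_rot: [0.649, 3.073, 0.0]
ft_force: [-0.6, 0.2, 0.1]
grip_width: 0.0512
```

Request:
{"method": "drive_tool", "body": {"moves": [{"fingers": 60,"x": 0.004,"y": 0.02,"z": 0.003,"rx": 0,"ry": 0,"rz": -0.143},{"fingers": 60,"x": 0.001,"y": 0.02,"z": 0.003,"rx": 0,"ry": 0,"rz": -0.143},{"fingers": 60,"x": 0,"y": 0,"z": 0,"rx": 0,"ry": 0,"rz": 0}]}}

```text
time: 4.3
eef_pos: [0.5294, 0.1997, 0.3298]
tcp_rot: [-0.201, -3.134, -0.002]
ft_force: [-0.5, -0.1, -0.3]
grip_width: 0.0514
```

```bash
python3 - <<'E'
from h import *
p=cap('wrist','w1'); print(p['eye'],Rm(p['attitude']))
to(.5457,.194,.30,PSI+np.pi); print(ctrl.read_state()['q'])
for q in ['kit_stand','keeper','keeper_grip','post_tip']:
  for d in ctrl.spot_in(q,p): print(q,round(d['confidence'],2),towld(p,d['centre']))
print(topix(p,[*POST,.072]),topix(p,[.5457,.194,.0935]))
E
```

```text
[0.4511 0.2094 0.4729] [[ 0.1287  0.9435  0.3054]
 [ 0.9917 -0.1227 -0.0388]
 [ 0.0008  0.3079 -0.9514]]
t 4.3 pos [0.5296 0.198  0.33  ] psi 3.0071 tilt 0.0010 w 0.0514 F [-0.1 -0.1 -0.1]
tool delta [-0.0165 -0.0018  0.03  ]
rz 0.0060; after turn delta [-0.0165 -0.0017  0.03  ]
full rotvec [ 0.0004 -0.0009  0.006 ]
[ 0.2004  0.1949 -0.7399  1.4842  0.1302  1.5136  0.8987]
kit_stand 0.58 [0.5325 0.1996 0.0129]
kit_stand 0.53 [0.3662 0.2535 0.0126]
keeper 0.97 [0.5283 0.1956 0.0691]
keeper 0.27 [0.3715 0.2547 0.0115]
keeper_grip 0.59 [0.5206 0.1984 0.0645]
post_tip 0.95 [0.5342 0.1888 0.0114]
(np.float64(318.009260057544), np.float64(139.1181798821495)) (np.float64(317.50430508786957), np.float64(183.78654089944203))
```

View pics/w1.png

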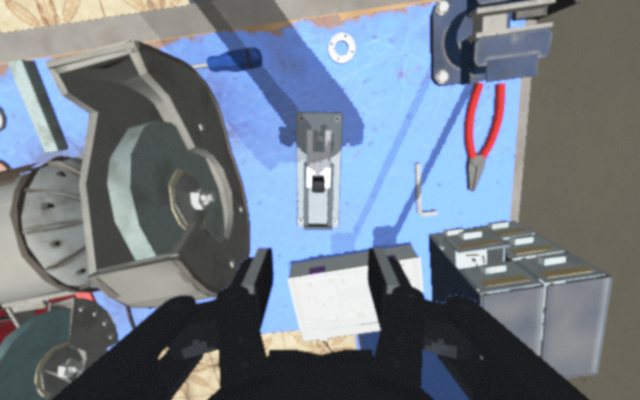

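The wrist view matches the fit: knob at (318,183), post at (319,140). Now down onto the knob.

Request:
{"method": "drive_tool", "body": {"moves": [{"fingers": 60,"x": -0.008,"y": -0.001,"z": 0.04,"rx": 0,"ry": 0,"rz": 0.006},{"fingers": 60,"x": -0.008,"y": -0.001,"z": 0.045,"rx": 0,"ry": 0,"rz": 0},{"fingers": 60,"x": 0,"y": 0,"z": 0.045,"rx": 0,"ry": 0,"rz": 0},{"fingers": 60,"x": 0,"y": 0,"z": 0.045,"rx": 0,"ry": 0,"rz": 0},{"fingers": 60,"x": 0,"y": 0,"z": 0.045,"rx": 0,"ry": 0,"rz": 0}]}}

```text
time: 5.05
eef_pos: [0.5458, 0.1915, 0.1091]
tcp_rot: [0.227, 3.132, -0.0]
ft_force: [-0.3, -0.6, 0.2]
grip_width: 0.0512
```

```bash
python3 - <<'E'
from h import *
p=cap('wrist','w2')
to(.5457,.194,.072,PSI+np.pi)
E
```

```text
t 5.1 pos [0.5419 0.1897 0.1016] psi 2.9970 tilt 0.0090 w 0.0514 F [-3.8 -1.2 -6.4]
tool delta [-0.0034  0.0049  0.0295]
rz -0.0041; after turn delta [-0.0032  0.0048  0.0296]
full rotvec [-0.0042 -0.0079 -0.004 ]
```

View pics/w2.png

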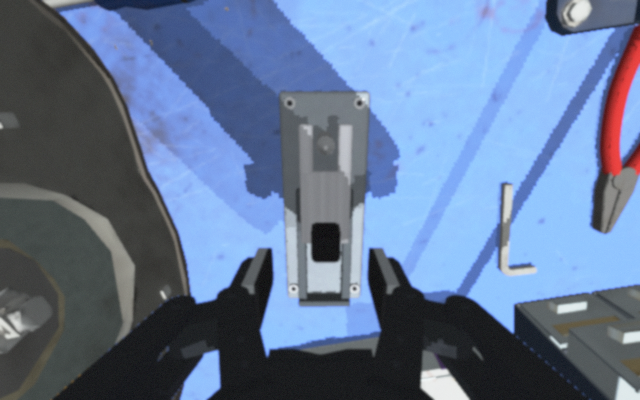

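Request:
{"method": "drive_tool", "body": {"moves": [{"fingers": 60,"x": 0,"y": 0,"z": 0,"rx": 0,"ry": 0,"rz": 0},{"fingers": 60,"x": 0,"y": 0,"z": 0,"rx": 0,"ry": 0,"rz": 0}]}}

```text
time: 5.3
eef_pos: [0.5467, 0.193, 0.1127]
tcp_rot: [0.224, 3.131, 0.001]
ft_force: [0.5, -0.1, 0.0]
grip_width: 0.0513
```

```bash
python3 - <<'E'
from h import *
to(.5457,.194,.072,PSI+np.pi)
E
```

```text
t 5.3 pos [0.5467 0.193  0.1127] psi 2.9988 tilt 0.0024 w 0.0513 F [ 0.5 -0.1  0. ]
tool delta [0.0012 0.0008 0.0407]
rz -0.0023; after turn delta [0.0011 0.0009 0.0407]
full rotvec [ 0.0011  0.0022 -0.0023]
```

Request:
{"method": "drive_tool", "body": {"moves": [{"fingers": 60,"x": 0.001,"y": 0.001,"z": 0.02,"rx": 0,"ry": 0,"rz": 0},{"fingers": 60,"x": 0,"y": 0,"z": 0.02,"rx": 0,"ry": 0,"rz": 0},{"fingers": 10,"x": 0,"y": 0,"z": 0,"rx": 0,"ry": 0,"rz": 0},{"fingers": 10,"x": 0,"y": 0,"z": 0,"rx": 0,"ry": 0,"rz": 0},{"fingers": 10,"x": 0,"y": 0,"z": 0,"rx": 0,"ry": 0,"rz": 0}], "force": 30}}

```text
time: 5.8
eef_pos: [0.5461, 0.1948, 0.0729]
tcp_rot: [0.222, 3.13, 0.002]
ft_force: [0.0, 2.7, 5.1]
grip_width: 0.0171
```

Request:
{"method": "drive_tool", "body": {"moves": [{"fingers": 0,"x": 0,"y": 0,"z": 0,"rx": 0,"ry": 0,"rz": 0},{"fingers": 0,"x": 0,"y": 0,"z": 0,"rx": 0,"ry": 0,"rz": 0}]}}

```text
time: 6.0
eef_pos: [0.5462, 0.1948, 0.0729]
tcp_rot: [0.222, 3.13, 0.002]
ft_force: [-0.5, 0.9, 8.0]
grip_width: 0.0173
```

Request:
{"method": "drive_tool", "body": {"moves": [{"fingers": 0,"x": -0.015,"y": 0,"z": 0,"rx": 0,"ry": 0,"rz": 0},{"fingers": 0,"x": -0.015,"y": 0,"z": 0,"rx": 0,"ry": 0,"rz": 0},{"fingers": 0,"x": -0.015,"y": 0,"z": 0,"rx": 0,"ry": 0,"rz": 0},{"fingers": 0,"x": -0.015,"y": 0,"z": 0,"rx": 0,"ry": 0,"rz": 0},{"fingers": 0,"x": -0.005,"y": 0,"z": 0,"rx": 0,"ry": 0,"rz": 0}]}}

```text
time: 6.5
eef_pos: [0.6115, 0.1854, 0.0729]
tcp_rot: [0.223, 3.13, 0.003]
ft_force: [-1.6, 0.8, 9.5]
grip_width: 0.017
```

Request:
{"method": "drive_tool", "body": {"moves": [{"fingers": 0,"x": -0.003,"y": 0,"z": 0,"rx": 0,"ry": 0,"rz": 0},{"fingers": 0,"x": -0.002,"y": 0,"z": 0,"rx": 0,"ry": 0,"rz": 0},{"fingers": 0,"x": 0,"y": 0,"z": 0,"rx": 0,"ry": 0,"rz": 0}]}}

```text
time: 6.8
eef_pos: [0.6132, 0.1852, 0.0728]
tcp_rot: [-0.221, -3.133, -0.001]
ft_force: [-9.8, 0.1, 14.6]
grip_width: 0.0171
```

End stop reached: it travelled 68 mm and then met about 10 N. Release and rise.

Request:
{"method": "drive_tool", "body": {"moves": [{"fingers": 50,"x": 0,"y": 0,"z": 0,"rx": 0,"ry": 0,"rz": 0},{"fingers": 50,"x": 0,"y": 0,"z": 0,"rx": 0,"ry": 0,"rz": 0},{"fingers": 50,"x": 0,"y": 0,"z": -0.02,"rx": 0,"ry": 0,"rz": 0},{"fingers": 100,"x": 0,"y": 0,"z": -0.05,"rx": 0,"ry": 0,"rz": 0},{"fingers": 100,"x": 0,"y": 0,"z": -0.05,"rx": 0,"ry": 0,"rz": 0}]}}

```text
time: 7.3
eef_pos: [0.6134, 0.1835, 0.1913]
tcp_rot: [-0.223, -3.132, 0.0]
ft_force: [2.2, 0.0, 0.8]
grip_width: 0.0703
```

Request:
{"method": "drive_tool", "body": {"moves": [{"fingers": 100,"x": 0.03,"y": 0,"z": -0.05,"rx": 0,"ry": 0,"rz": 0},{"fingers": 100,"x": 0.03,"y": 0,"z": -0.05,"rx": 0,"ry": 0,"rz": 0},{"fingers": 100,"x": 0.02,"y": 0,"z": -0.05,"rx": 0,"ry": 0,"rz": 0},{"fingers": 100,"x": 0,"y": 0,"z": 0,"rx": 0,"ry": 0,"rz": 0}]}}

```text
time: 7.7
eef_pos: [0.5446, 0.1966, 0.3304]
tcp_rot: [0.218, 3.124, 0.005]
ft_force: [-0.2, 0.4, -0.3]
grip_width: 0.0854
```

```bash
python3 - <<'E'
from h import *
p=cap('wrist','w3')
to(.393,-.303,.35,PSI+np.pi)
w=cloud(p); P=w.reshape(-1,3); 
m=(np.hypot(P[:,0]-POST[0],P[:,1]-POST[1])<.03)&(P[:,2]>.03)&(P[:,2]<.08); print('post',m.sum(),P[m].mean(0),P[m].max(0)); m&=P[:,2]>.062; print(P[m])
m=(P[:,2]>.085)&(P[:,2]<.105)&(abs(P[:,0]-.61)<.04)&(abs(P[:,1]-.185)<.03); print('knob',m.sum(),P[m].mean(0))
print(topix(p,[*POST,.072]))
E
```

```text
t 7.8 pos [0.545  0.1952 0.3269] psi 3.0007 tilt 0.0074 w 0.0853 F [ 0.3 -0.2 -0.7]
tool delta [ 0.0804 -0.5145 -0.0248]
rz -0.0004; after turn delta [ 0.0808 -0.5145 -0.0231]
full rotvec [ 0.0022  0.007  -0.0004]
post 71 [0.4894 0.2033 0.0639] [0.4956 0.209  0.0729]
[[0.4846 0.2029 0.0625]
 [0.4848 0.2043 0.0631]
 [0.485  0.2056 0.0624]
 [0.4855 0.2001 0.0632]
 [0.4856 0.2014 0.065 ]
 [0.4857 0.2028 0.0658]
 [0.4859 0.2041 0.0656]
 [0.4862 0.2055 0.0638]
 [0.4864 0.2068 0.0629]
 [0.4866 0.1985 0.0631]
 [0.4867 0.1999 0.0645]
 [0.4869 0.2012 0.0653]
 [0.4869 0.2026 0.0681]
 [0.4871 0.2039 0.0674]
 [0.4873 0.2053 0.0679]
 [0.4876 0.2066 0.0658]
 [0.4879 0.208  0.0632]
 [0.4879 0.1983 0.0639]
 [0.4878 0.1998 0.0674]
 [0.4879 0.2011 0.0693]
 [0.4881 0.2024 0.0688]
 [0.4883 0.2038 0.0696]
 [0.4885 0.2051 0.0699]
 [0.4888 0.2064 0.0666]
 [0.4891 0.2078 0.0655]
 [0.4891 0.1982 0.0645]
 [0.4892 0.1996 0.0669]
 [0.4892 0.2009 0.0695]
 [0.4893 0.2023 0.0706]
 [0.4894 0.2036 0.0729]
 [0.4896 0.2049 0.0716]
 [0.49   0.2063 0.068 ]
 [0.4905 0.2076 0.0639]
 [0.4908 0.209  0.0627]
 [0.4904 0.198  0.0644]
 [0.4906 0.1993 0.0655]
 [0.4905 0.2007 0.0686]
 [0.4906 0.2021 0.0702]
 [0.4907 0.2034 0.0722]
 [0.4909 0.2048 0.0712]
 [0.4913 0.2061 0.0692]
 [0.4917 0.2074 0.0652]
 [0.492  0.2088 0.0636]
 [0.4918 0.1977 0.0629]
 [0.4917 0.1992 0.0673]
 [0.4919 0.2005 0.0674]
 [0.4919 0.2019 0.0701]
 [0.4921 0.2032 0.0704]
 [0.4924 0.2046 0.0688]
 [0.4927 0.2059 0.0673]
 [0.493  0.2072 0.0659]
 [0.4933 0.1989 0.0642]
 [0.4933 0.2003 0.0665]
 [0.4934 0.2017 0.0679]
 [0.4936 0.203  0.067 ]
 [0.4939 0.2044 0.0658]
 [0.4941 0.2057 0.0661]
 [0.4948 0.2001 0.0632]
 [0.495  0.2014 0.0641]
 [0.495  0.2028 0.0661]
 [0.4954 0.2042 0.0633]
 [0.4956 0.2055 0.0628]]
knob 173 [0.614  0.1856 0.0924]
(np.float64(317.78728508955766), np.float64(125.0813002625218))
```

View pics/w3.png

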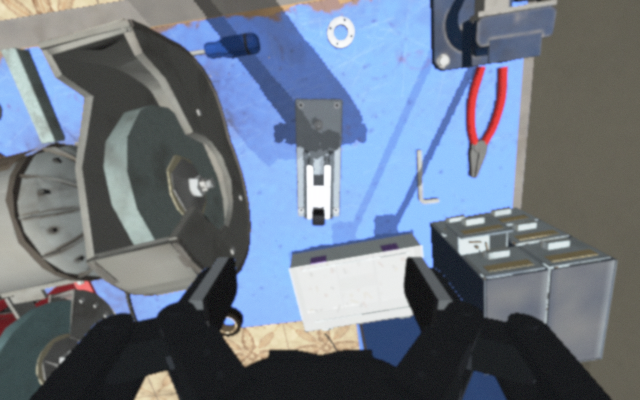

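The keeper is back: knob measured at (0.614,0.186), post at about (0.489,0.203). Now over the grinder to the large flange.

Request:
{"method": "drive_tool", "body": {"moves": [{"fingers": 100,"x": 0.007,"y": -0.046,"z": -0.006,"rx": 0,"ry": 0,"rz": 0},{"fingers": 100,"x": 0.007,"y": -0.047,"z": -0.006,"rx": 0,"ry": 0,"rz": 0},{"fingers": 100,"x": 0.007,"y": -0.047,"z": -0.006,"rx": 0,"ry": 0,"rz": 0},{"fingers": 100,"x": 0.007,"y": -0.047,"z": -0.006,"rx": 0,"ry": 0,"rz": 0},{"fingers": 100,"x": 0.007,"y": -0.047,"z": 0,"rx": 0,"ry": 0,"rz": 0}]}}

```text
time: 8.25
eef_pos: [0.4763, -0.0351, 0.3466]
tcp_rot: [0.224, 3.133, -0.0]
ft_force: [1.6, -0.8, 0.7]
grip_width: 0.0857
```

Request:
{"method": "drive_tool", "body": {"moves": [{"fingers": 100,"x": 0.007,"y": -0.047,"z": 0,"rx": 0,"ry": 0,"rz": 0},{"fingers": 100,"x": 0.008,"y": -0.047,"z": 0,"rx": 0,"ry": 0,"rz": 0},{"fingers": 100,"x": 0.008,"y": -0.047,"z": 0,"rx": 0,"ry": 0,"rz": 0},{"fingers": 100,"x": 0.008,"y": -0.047,"z": 0,"rx": 0,"ry": 0,"rz": 0},{"fingers": 100,"x": 0.008,"y": -0.047,"z": 0,"rx": 0,"ry": 0,"rz": 0}]}}

```text
time: 8.75
eef_pos: [0.4038, -0.2622, 0.3458]
tcp_rot: [-0.224, -3.133, 0.0]
ft_force: [1.1, -0.8, 0.9]
grip_width: 0.0854
```

Request:
{"method": "drive_tool", "body": {"moves": [{"fingers": 100,"x": 0.007,"y": -0.045,"z": 0,"rx": 0,"ry": 0,"rz": 0},{"fingers": 100,"x": 0,"y": 0,"z": 0.04,"rx": 0,"ry": 0,"rz": 0},{"fingers": 100,"x": 0,"y": 0,"z": 0.04,"rx": 0,"ry": 0,"rz": 0},{"fingers": 100,"x": 0,"y": 0,"z": 0.04,"rx": 0,"ry": 0,"rz": 0},{"fingers": 100,"x": 0,"y": 0,"z": 0.04,"rx": 0,"ry": 0,"rz": 0}]}}

```text
time: 9.25
eef_pos: [0.391, -0.3038, 0.1841]
tcp_rot: [-0.224, -3.133, -0.0]
ft_force: [0.4, 0.1, 0.2]
grip_width: 0.0853
```

Request:
{"method": "drive_tool", "body": {"moves": [{"fingers": 100,"x": 0,"y": 0,"z": 0,"rx": 0,"ry": 0,"rz": 0},{"fingers": 100,"x": 0,"y": 0,"z": 0,"rx": 0,"ry": 0,"rz": 0}]}}

```text
time: 9.45
eef_pos: [0.3915, -0.3037, 0.1867]
tcp_rot: [-0.223, -3.132, -0.001]
ft_force: [0.4, 0.3, 1.5]
grip_width: 0.0856
```

```bash
cat >> h.py <<'E'
POST=np.array([.489,.203])
def ringc(p,c,z,rad,name=None,pad=1.6):
    """refine ring outer contour near world c; outer radius rad"""
    im=p['pixels']; hsv=cv2.cvtColor(im,cv2.COLOR_RGB2HSV)
    blue=(hsv[...,0]>98)&(hsv[...,0]<128)&(hsv[...,1]>90)
    nb=(~blue).astype(np.uint8)
    th=np.linspace(0,2*np.pi,60); poly=np.array([topix(p,[c[0]+rad*pad*np.cos(t),c[1]+rad*pad*np.sin(t),z]) for t in th])
    m=np.zeros_like(nb); cv2.fillPoly(m,[poly.round().astype(int)],1)
    n,l,st,ce=cv2.connectedComponentsWithStats(nb*m); i=1+np.argmax(st[1:,4])
    cs,_=cv2.findContours((l==i).astype(np.uint8),cv2.RETR_EXTERNAL,cv2.CHAIN_APPROX_NONE); k=max(cs,key=len)[:,0]
    W=rayplane(p,k,z)[:,:2].astype(np.float32)
    e=cv2.fitEllipse(W*1000); print(name,'ring centre',np.array(e[0])/1000,'axes',e[1]); return np.array(e[0])/1000
E
python3 - <<'E'
from h import *
p=cap('wrist','w4')
for q in ['back_flange']:
  for d in ctrl.spot_in(q,p): print(q,round(d['confidence'],2),towld(p,d['centre']))
c=ringc(p,(.393,-.303),.008,.027)
to(c[0],c[1],0,PSI+np.pi); print(ctrl.read_state()['q'])
E
```

```text
back_flange 0.59 [ 0.3915 -0.301   0.0041]
None ring centre [ 0.3934 -0.3039] axes (52.56466293334961, 54.410614013671875)
t 9.6 pos [ 0.3928 -0.3043  0.1887] psi 2.9996 tilt 0.0028 w 0.0856 F [ 0.8 -0.   0. ]
tool delta [-0.0001  0.0008  0.1887]
rz -0.0015; after turn delta [-0.0006  0.0005  0.1887]
full rotvec [-0.0013  0.0025 -0.0015]
[ 0.8056  0.063  -0.2445  1.878   0.0166  1.1997  1.9843]
```

View pics/w4.png

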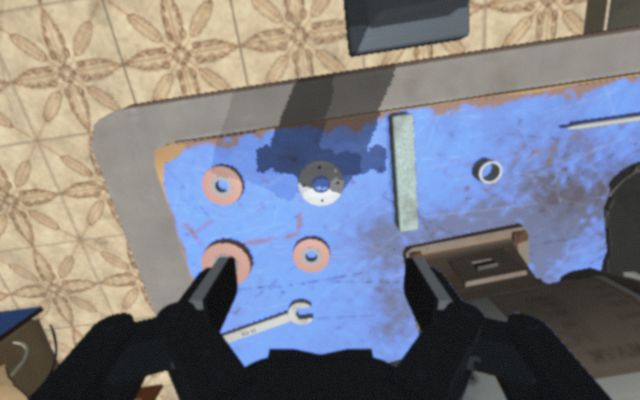

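Request:
{"method": "drive_tool", "body": {"moves": [{"fingers": 100,"x": 0,"y": 0,"z": 0.045,"rx": 0,"ry": 0,"rz": 0},{"fingers": 100,"x": 0,"y": 0,"z": 0.045,"rx": 0,"ry": 0,"rz": 0},{"fingers": 100,"x": 0,"y": 0,"z": 0.045,"rx": 0,"ry": 0,"rz": 0},{"fingers": 100,"x": 0,"y": 0,"z": 0.035,"rx": 0,"ry": 0,"rz": 0},{"fingers": 100,"x": 0,"y": 0,"z": 0.016,"rx": 0,"ry": 0,"rz": 0}]}}

```text
time: 10.05
eef_pos: [0.3917, -0.3036, -0.0007]
tcp_rot: [-0.223, -3.133, -0.001]
ft_force: [0.0, 0.2, 0.9]
grip_width: 0.0852
```

Request:
{"method": "drive_tool", "body": {"moves": [{"fingers": 100,"x": 0,"y": 0,"z": 0,"rx": 0,"ry": 0,"rz": 0},{"fingers": 100,"x": 0,"y": 0,"z": 0,"rx": 0,"ry": 0,"rz": 0}]}}

```text
time: 10.25
eef_pos: [0.3932, -0.3045, 0.0023]
tcp_rot: [0.223, 3.132, -0.002]
ft_force: [0.0, -0.5, -0.0]
grip_width: 0.0856
```

```bash
python3 - <<'E'
from h import *
to(.3934,-.3039,0,PSI+np.pi)
E
```

```text
t 10.2 pos [ 0.3932 -0.3045  0.0023] psi 2.9997 tilt 0.0024 w 0.0856 F [ 0.  -0.5 -0. ]
tool delta [-0.0002  0.0006  0.0023]
rz -0.0014; after turn delta [-0.0002  0.0006  0.0023]
full rotvec [-0.0011  0.0021 -0.0014]
```

Request:
{"method": "drive_tool", "body": {"moves": [{"fingers": 100,"x": 0,"y": 0,"z": 0.003,"rx": 0,"ry": 0,"rz": 0},{"fingers": 50,"x": 0,"y": 0,"z": 0,"rx": 0,"ry": 0,"rz": 0},{"fingers": 50,"x": 0,"y": 0,"z": 0,"rx": 0,"ry": 0,"rz": 0},{"fingers": 40,"x": 0,"y": 0,"z": 0,"rx": 0,"ry": 0,"rz": 0},{"fingers": 40,"x": 0,"y": 0,"z": 0,"rx": 0,"ry": 0,"rz": 0}], "force": 40}}

```text
time: 10.75
eef_pos: [0.3922, -0.3039, -0.0013]
tcp_rot: [0.222, 3.133, -0.001]
ft_force: [-3.1, 2.5, 12.2]
grip_width: 0.0513
```

```bash
python3 - <<'E'
from h import *
p=cap('wrist','w5')
to(.3934,-.3039,0,PSI+np.pi)
c=p['pixels'][130:360,180:470,::-1]; cv2.imwrite('pics/w5c.png',cv2.resize(c,None,fx=2.5,fy=2.5))
E
```

```text
t 10.8 pos [ 0.3922 -0.3039 -0.0013] psi 3.0000 tilt 0.0011 w 0.0514 F [-4.2  1.7 12.1]
tool delta [-0.0012  0.0001 -0.0013]
rz -0.0011; after turn delta [-0.0012  0.0001 -0.0013]
full rotvec [-0.0008  0.0008 -0.0011]
```

View pics/w5c.png

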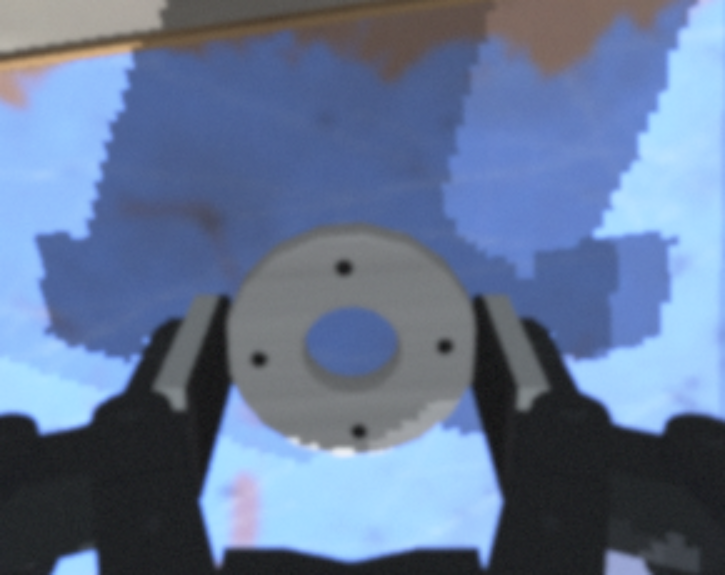

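Request:
{"method": "drive_tool", "body": {"moves": [{"fingers": 40,"x": 0,"y": 0,"z": -0.015,"rx": 0,"ry": 0,"rz": 0},{"fingers": 40,"x": 0,"y": 0,"z": -0.03,"rx": 0,"ry": 0,"rz": 0},{"fingers": 40,"x": 0,"y": 0,"z": -0.045,"rx": 0,"ry": 0,"rz": 0},{"fingers": 40,"x": 0,"y": 0,"z": -0.045,"rx": 0,"ry": 0,"rz": 0},{"fingers": 40,"x": 0,"y": 0,"z": -0.045,"rx": 0,"ry": 0,"rz": 0}]}}

```text
time: 11.3
eef_pos: [0.3915, -0.3032, 0.1795]
tcp_rot: [0.222, 3.134, -0.0]
ft_force: [1.0, -0.5, -1.5]
grip_width: 0.0508
```

Request:
{"method": "drive_tool", "body": {"moves": [{"fingers": 40,"x": 0,"y": 0,"z": -0.045,"rx": 0,"ry": 0,"rz": 0},{"fingers": 40,"x": 0,"y": 0,"z": -0.045,"rx": 0,"ry": 0,"rz": 0},{"fingers": 40,"x": 0,"y": 0,"z": -0.045,"rx": 0,"ry": 0,"rz": 0},{"fingers": 40,"x": 0,"y": 0,"z": -0.04,"rx": 0,"ry": 0,"rz": 0},{"fingers": 40,"x": 0,"y": 0,"z": 0,"rx": 0,"ry": 0,"rz": 0}]}}

```text
time: 11.8
eef_pos: [0.3933, -0.3043, 0.3586]
tcp_rot: [0.222, 3.126, -0.008]
ft_force: [0.1, 0.5, -1.4]
grip_width: 0.0511
```

```bash
python3 - <<'E'
from h import *
p=cap('wrist','w6')
to(POST[0]+.0,POST[1],.35,PSI+np.pi)
c=p['pixels'][130:360,180:470,::-1]; cv2.imwrite('pics/w6c.png',cv2.resize(c,None,fx=2.5,fy=2.5))
E
```

```text
t 11.8 pos [ 0.3926 -0.3039  0.3553] psi 2.9998 tilt 0.0051 w 0.0511 F [-0.1  0.2 -1.8]
tool delta [-0.0238  0.5155  0.0042]
rz -0.0013; after turn delta [-0.0245  0.5154  0.0053]
full rotvec [-0.0025  0.0045 -0.0013]
```

View pics/w6c.png

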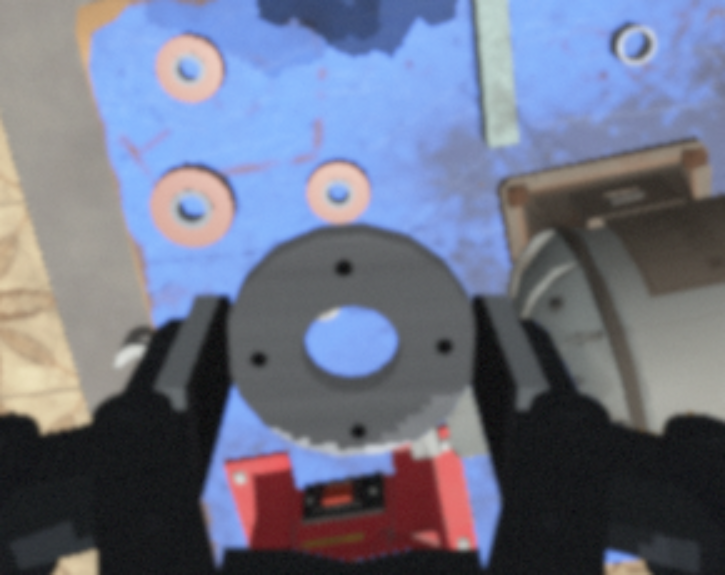

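```bash
cat >> h.py <<'E'
def pix2tool(p,uv,h):
    """pixel on horizontal plane h above TCP -> tool frame (uses current state; still arm)"""
    s=ctrl.read_state(); e=np.array(s['eef_pos']); M=Rm(s['tcp_rot'])
    w=rayplane(p,[uv],e[2]+h)[0]; return w,M.T@(w-e)
E
python3 - <<'E'
from h import *
p=cap('wrist')
print(pix2tool(p,(320.4,269.2),.0093))
print(pix2tool(p,(320.8,219.8),.0093),pix2tool(p,(320.8,310.5),.0093))
E
```

```text
(array([ 0.3948, -0.3043,  0.3625]), array([-0.003 , -0.0003, -0.0093]))
(array([ 0.3669, -0.3001,  0.3625]), array([ 0.0253, -0.0001, -0.0093])) (array([ 0.421 , -0.3078,  0.3625]), array([-0.0294, -0.0001, -0.0093]))
```

Request:
{"method": "drive_tool", "body": {"moves": [{"fingers": 40,"x": -0.002,"y": 0.047,"z": 0,"rx": 0,"ry": 0,"rz": 0},{"fingers": 40,"x": -0.002,"y": 0.047,"z": 0,"rx": 0,"ry": 0,"rz": 0},{"fingers": 40,"x": -0.002,"y": 0.047,"z": 0,"rx": 0,"ry": 0,"rz": 0},{"fingers": 40,"x": -0.002,"y": 0.047,"z": 0,"rx": 0,"ry": 0,"rz": 0},{"fingers": 40,"x": -0.002,"y": 0.047,"z": 0,"rx": 0,"ry": 0,"rz": 0}]}}

```text
time: 12.4
eef_pos: [0.4341, -0.0704, 0.3508]
tcp_rot: [-0.223, -3.131, -0.0]
ft_force: [1.2, -0.2, -0.3]
grip_width: 0.0508
```

Request:
{"method": "drive_tool", "body": {"moves": [{"fingers": 40,"x": -0.002,"y": 0.047,"z": 0,"rx": 0,"ry": 0,"rz": 0},{"fingers": 40,"x": -0.002,"y": 0.047,"z": 0,"rx": 0,"ry": 0,"rz": 0},{"fingers": 40,"x": -0.002,"y": 0.047,"z": 0,"rx": 0,"ry": 0,"rz": 0},{"fingers": 40,"x": -0.002,"y": 0.047,"z": 0,"rx": 0,"ry": 0,"rz": 0},{"fingers": 40,"x": -0.002,"y": 0.047,"z": 0,"rx": 0,"ry": 0,"rz": 0}]}}

```text
time: 12.9
eef_pos: [0.4773, 0.1605, 0.3511]
tcp_rot: [-0.223, -3.132, 0.001]
ft_force: [0.2, 0.1, -0.3]
grip_width: 0.0511
```

Request:
{"method": "drive_tool", "body": {"moves": [{"fingers": 40,"x": -0.004,"y": 0.045,"z": 0,"rx": 0,"ry": 0,"rz": 0},{"fingers": 40,"x": 0,"y": 0,"z": 0.045,"rx": 0,"ry": 0,"rz": 0},{"fingers": 40,"x": 0,"y": 0,"z": 0.045,"rx": 0,"ry": 0,"rz": 0},{"fingers": 40,"x": 0,"y": 0,"z": 0.045,"rx": 0,"ry": 0,"rz": 0},{"fingers": 40,"x": 0,"y": 0,"z": 0.045,"rx": 0,"ry": 0,"rz": 0}]}}

```text
time: 13.4
eef_pos: [0.4869, 0.2025, 0.1692]
tcp_rot: [-0.221, -3.132, 0.001]
ft_force: [0.6, -0.4, -1.4]
grip_width: 0.0514
```

Request:
{"method": "drive_tool", "body": {"moves": [{"fingers": 40,"x": 0,"y": 0,"z": 0.045,"rx": 0,"ry": 0,"rz": 0},{"fingers": 40,"x": 0,"y": 0,"z": 0,"rx": 0,"ry": 0,"rz": 0},{"fingers": 40,"x": 0,"y": 0,"z": 0,"rx": 0,"ry": 0,"rz": 0}]}}

```text
time: 13.7
eef_pos: [0.4874, 0.2029, 0.1274]
tcp_rot: [-0.221, -3.131, 0.0]
ft_force: [0.5, -0.1, 0.5]
grip_width: 0.051
```

```bash
python3 - <<'E'
from h import *
p=cap('wrist','w7')
to(POST[0]+.0,POST[1],.09,PSI+np.pi)
print(topix(p,[*POST,.072]))
c=p['pixels'][100:360,160:480,::-1]; cv2.imwrite('pics/w7c.png',cv2.resize(c,None,fx=2.3,fy=2.3))
E
```

```text
t 13.8 pos [0.4887 0.2035 0.1289] psi 3.0002 tilt 0.0009 w 0.0509 F [-0.6  0.3  0.3]
tool delta [-0.0004 -0.0004  0.0389]
rz -0.0009; after turn delta [-0.0004 -0.0004  0.0389]
full rotvec [ 0.0008  0.0004 -0.0009]
(np.float64(320.8690651624224), np.float64(223.81636347305377))
```

View pics/w7c.png

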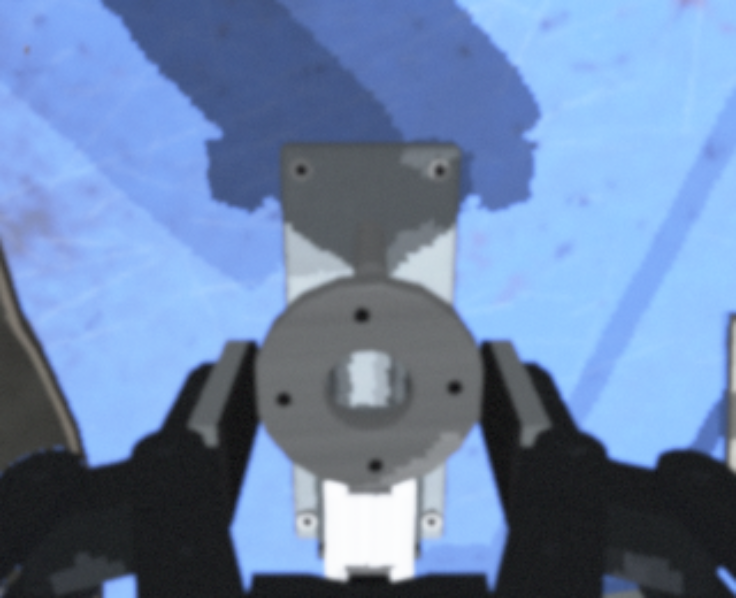

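Request:
{"method": "drive_tool", "body": {"moves": [{"fingers": 40,"x": 0.0015,"y": 0,"z": 0.03,"rx": 0,"ry": 0,"rz": 0},{"fingers": 40,"x": 0,"y": 0,"z": 0.02,"rx": 0,"ry": 0,"rz": 0},{"fingers": 40,"x": 0,"y": 0,"z": 0.01,"rx": 0,"ry": 0,"rz": 0},{"fingers": 40,"x": 0,"y": 0,"z": 0.01,"rx": 0,"ry": 0,"rz": 0},{"fingers": 40,"x": 0,"y": 0,"z": 0.005,"rx": 0,"ry": 0,"rz": 0}]}}

```text
time: 14.25
eef_pos: [0.4876, 0.2033, 0.0531]
tcp_rot: [0.223, 3.132, 0.001]
ft_force: [0.3, -0.0, -0.8]
grip_width: 0.0508
```

```bash
python3 - <<'E'
from h import *
p=cap('wrist','w8')
to(.487,.2033,.012,PSI+np.pi)
c=p['pixels'][100:360,160:480,::-1]; cv2.imwrite('pics/w8c.png',cv2.resize(c,None,fx=2.3,fy=2.3))
E
```

```text
t 14.3 pos [0.4871 0.2032 0.0524] psi 2.9996 tilt 0.0004 w 0.0513 F [-0.2  0.2 -1.4]
tool delta [0.0001 0.0001 0.0404]
rz -0.0015; after turn delta [0.0001 0.0001 0.0404]
full rotvec [ 0.0002  0.0004 -0.0015]
```

View pics/w8c.png

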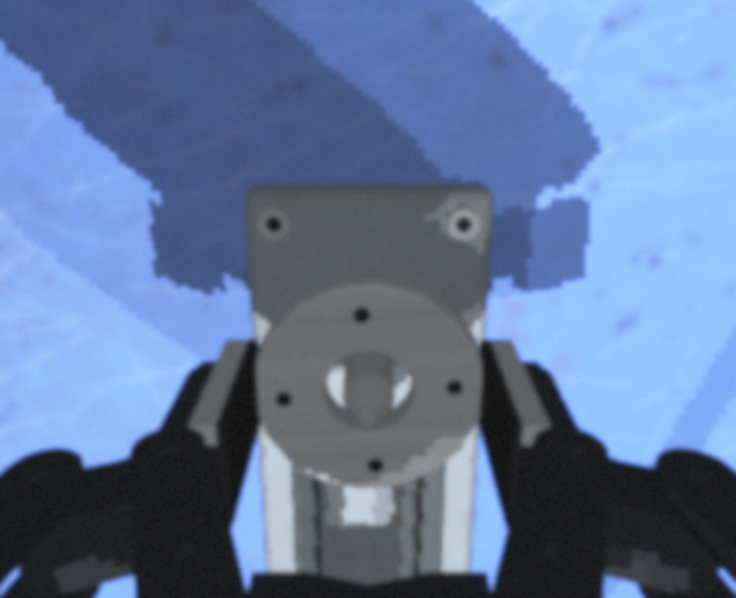

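The post shows through the flange's hole, centred sideways and with no contact force. Lowering on.

Request:
{"method": "drive_tool", "body": {"moves": [{"fingers": 40,"x": 0,"y": 0,"z": 0.015,"rx": 0,"ry": 0,"rz": 0},{"fingers": 40,"x": 0,"y": 0,"z": 0.012,"rx": 0,"ry": 0,"rz": 0},{"fingers": 40,"x": 0,"y": 0,"z": 0.009,"rx": 0,"ry": 0,"rz": 0},{"fingers": 40,"x": 0,"y": 0,"z": 0.003,"rx": 0,"ry": 0,"rz": 0},{"fingers": 40,"x": 0,"y": 0,"z": 0,"rx": 0,"ry": 0,"rz": 0}]}}

```text
time: 14.8
eef_pos: [0.4864, 0.2032, 0.0129]
tcp_rot: [-0.222, -3.133, 0.0]
ft_force: [0.1, -0.7, -0.4]
grip_width: 0.0512
```

Request:
{"method": "drive_tool", "body": {"moves": [{"fingers": 40,"x": 0,"y": 0,"z": 0.001,"rx": 0,"ry": 0,"rz": 0},{"fingers": 100,"x": 0,"y": 0,"z": 0,"rx": 0,"ry": 0,"rz": 0},{"fingers": 100,"x": 0,"y": 0,"z": 0,"rx": 0,"ry": 0,"rz": 0},{"fingers": 100,"x": 0,"y": 0,"z": 0,"rx": 0,"ry": 0,"rz": 0},{"fingers": 100,"x": 0,"y": 0,"z": -0.02,"rx": 0,"ry": 0,"rz": 0}]}}

```text
time: 15.3
eef_pos: [0.4854, 0.2024, 0.031]
tcp_rot: [-0.222, -3.13, 0.002]
ft_force: [0.9, 0.0, 0.1]
grip_width: 0.0851
```

Request:
{"method": "drive_tool", "body": {"moves": [{"fingers": 100,"x": 0,"y": 0,"z": -0.045,"rx": 0,"ry": 0,"rz": 0},{"fingers": 100,"x": 0,"y": 0,"z": -0.045,"rx": 0,"ry": 0,"rz": 0},{"fingers": 100,"x": 0,"y": 0,"z": -0.045,"rx": 0,"ry": 0,"rz": 0},{"fingers": 100,"x": 0,"y": 0,"z": -0.02,"rx": 0,"ry": 0,"rz": 0}]}}

```text
time: 15.7
eef_pos: [0.4881, 0.2043, 0.1919]
tcp_rot: [0.222, 3.129, 0.003]
ft_force: [0.7, -0.3, 0.3]
grip_width: 0.0851
```

```bash
python3 - <<'E'
from h import *
p=cap('wrist','w9')
to(.477,-.434,.35,PSI+np.pi)
w=cloud(p); D=np.hypot(w[...,0]-POST[0],w[...,1]-POST[1]); m=(D>.013)&(D<.025); print('ring top z',np.nanmedian(w[m][:,2]),np.nanpercentile(w[m][:,2],[10,90]))
c=p['pixels'][60:320,160:480,::-1]; cv2.imwrite('pics/w9c.png',cv2.resize(c,None,fx=2.3,fy=2.3))
E
```

```text
t 15.8 pos [0.489  0.2045 0.1936] psi 3.0000 tilt 0.0076 w 0.0854 F [1.  1.3 2.4]
tool delta [-0.0794 -0.6334 -0.1576]
rz -0.0011; after turn delta [-0.0776 -0.6339 -0.1564]
full rotvec [ 0.0027  0.0071 -0.0011]
ring top z 0.2736918210787401 [0.0206 0.2811]
```

View pics/w9c.png

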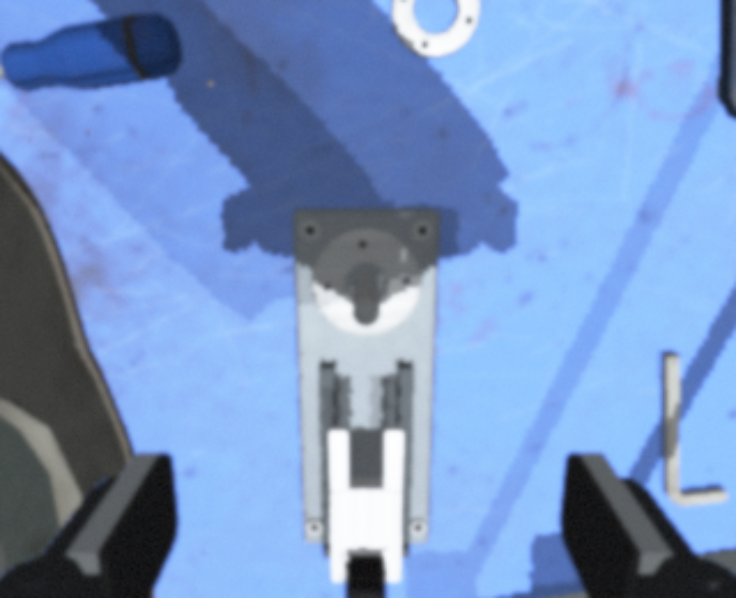

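The large flange lies flat on the base (top at about 20.6 mm) around the post. Now the wheel.

Request:
{"method": "drive_tool", "body": {"moves": [{"fingers": 100,"x": 0,"y": 0,"z": -0.05,"rx": 0,"ry": 0,"rz": 0},{"fingers": 100,"x": 0,"y": 0,"z": -0.05,"rx": 0,"ry": 0,"rz": 0},{"fingers": 100,"x": 0,"y": -0.02,"z": -0.045,"rx": 0,"ry": 0,"rz": 0},{"fingers": 100,"x": -0.006,"y": -0.046,"z": -0.02,"rx": 0,"ry": 0,"rz": 0},{"fingers": 100,"x": -0.006,"y": -0.048,"z": 0,"rx": 0,"ry": 0,"rz": 0}]}}

```text
time: 16.25
eef_pos: [0.4834, 0.0895, 0.3557]
tcp_rot: [0.217, 3.128, 0.001]
ft_force: [1.3, -0.4, -1.9]
grip_width: 0.086
```

Request:
{"method": "drive_tool", "body": {"moves": [{"fingers": 100,"x": -0.006,"y": -0.048,"z": 0,"rx": 0,"ry": 0,"rz": 0},{"fingers": 100,"x": -0.006,"y": -0.048,"z": 0,"rx": 0,"ry": 0,"rz": 0},{"fingers": 100,"x": -0.006,"y": -0.048,"z": 0,"rx": 0,"ry": 0,"rz": 0},{"fingers": 100,"x": -0.006,"y": -0.048,"z": 0,"rx": 0,"ry": 0,"rz": 0},{"fingers": 100,"x": -0.006,"y": -0.048,"z": 0,"rx": 0,"ry": 0,"rz": 0}]}}

```text
time: 16.75
eef_pos: [0.4779, -0.1547, 0.3524]
tcp_rot: [0.223, 3.133, -0.001]
ft_force: [1.4, -1.0, -0.7]
grip_width: 0.0854
```

Request:
{"method": "drive_tool", "body": {"moves": [{"fingers": 100,"x": -0.006,"y": -0.048,"z": 0,"rx": 0,"ry": 0,"rz": 0},{"fingers": 100,"x": -0.006,"y": -0.048,"z": 0,"rx": 0,"ry": 0,"rz": 0},{"fingers": 100,"x": -0.006,"y": -0.048,"z": 0,"rx": 0,"ry": 0,"rz": 0},{"fingers": 100,"x": -0.006,"y": -0.048,"z": 0,"rx": 0,"ry": 0,"rz": 0},{"fingers": 100,"x": -0.006,"y": -0.04,"z": 0,"rx": 0,"ry": 0,"rz": 0}]}}

```text
time: 17.25
eef_pos: [0.4743, -0.3896, 0.3518]
tcp_rot: [-0.225, -3.133, 0.001]
ft_force: [0.4, -1.0, 0.2]
grip_width: 0.0856
```

Request:
{"method": "drive_tool", "body": {"moves": [{"fingers": 100,"x": 0,"y": 0,"z": 0.045,"rx": 0,"ry": 0,"rz": 0},{"fingers": 100,"x": 0,"y": 0,"z": 0.045,"rx": 0,"ry": 0,"rz": 0},{"fingers": 100,"x": 0,"y": 0,"z": 0.045,"rx": 0,"ry": 0,"rz": 0},{"fingers": 100,"x": 0,"y": 0,"z": 0,"rx": 0,"ry": 0,"rz": 0},{"fingers": 100,"x": 0,"y": 0,"z": 0,"rx": 0,"ry": 0,"rz": 0}]}}

```text
time: 17.75
eef_pos: [0.4753, -0.3866, 0.218]
tcp_rot: [-0.222, -3.133, -0.001]
ft_force: [0.4, 0.4, 0.4]
grip_width: 0.0856
```

```bash
python3 - <<'E'
from h import *
p=cap('wrist','w10')
for q in ['grinding_wheel']:
  for d in ctrl.spot_in(q,p): print(q,round(d['confidence'],2),towld(p,d['centre']))
c=ringc(p,(.477,-.434),.011,.031)
to(c[0],c[1],0,PSI+np.pi); print(ctrl.read_state()['q'])
E
```

```text
grinding_wheel 0.66 [ 0.3811 -0.4122  0.0101]
grinding_wheel 0.58 [ 0.4822 -0.3281  0.0084]
None ring centre [ 0.4765 -0.4315] axes (59.19816970825195, 75.88985443115234)
t 17.9 pos [ 0.4766 -0.3874  0.2204] psi 2.9999 tilt 0.0041 w 0.0854 F [-0.2 -1.1  0.1]
tool delta [-0.0053 -0.0433  0.2205]
rz -0.0011; after turn delta [-0.0061 -0.0437  0.2204]
full rotvec [-0.002   0.0035 -0.0012]
[ 0.8995  0.2877 -0.3552  1.56    0.1027  1.3083  1.9606]
```

View pics/w10.png

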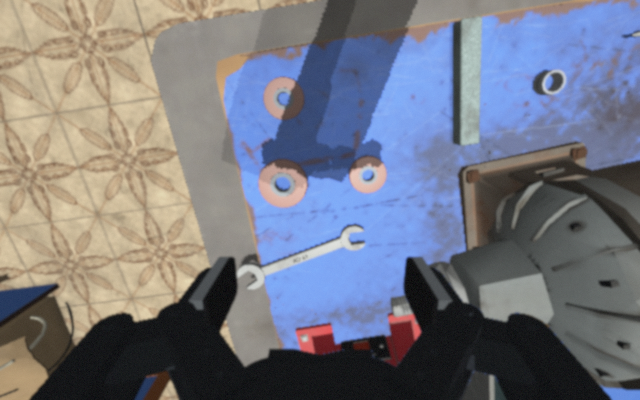

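Request:
{"method": "drive_tool", "body": {"moves": [{"fingers": 100,"x": -0.006,"y": -0.046,"z": 0.02,"rx": 0,"ry": 0,"rz": 0},{"fingers": 100,"x": 0,"y": 0,"z": 0.04,"rx": 0,"ry": 0,"rz": 0},{"fingers": 100,"x": 0,"y": 0,"z": 0.04,"rx": 0,"ry": 0,"rz": 0},{"fingers": 100,"x": 0,"y": 0,"z": 0,"rx": 0,"ry": 0,"rz": 0},{"fingers": 100,"x": 0,"y": 0,"z": 0,"rx": 0,"ry": 0,"rz": 0}]}}

```text
time: 18.35
eef_pos: [0.4757, -0.4331, 0.12]
tcp_rot: [0.222, 3.132, -0.002]
ft_force: [0.7, 0.3, 1.2]
grip_width: 0.0854
```

```bash
python3 - <<'E'
from h import *
p=cap('wrist','w11')
for q in ['grinding_wheel']:
  for d in ctrl.spot_in(q,p): print(q,round(d['confidence'],2),towld(p,d['centre']))
c=ringc(p,(.477,-.434),.012,.031,pad=1.25)
to(c[0],c[1],0,PSI+np.pi); print(topix(p,[*c,.012]))
E
```

```text
grinding_wheel 0.97 [ 0.4818 -0.3279  0.0087]
grinding_wheel 0.89 [ 0.3794 -0.4142  0.0102]
grinding_wheel 0.8 [ 0.4736 -0.4363  0.0131]
None ring centre [ 0.4768 -0.4339] axes (60.72819137573242, 65.97083282470703)
t 18.4 pos [ 0.4766 -0.4336  0.1214] psi 3.0001 tilt 0.0051 w 0.0855 F [1.1 0.1 0.2]
tool delta [0.0003 0.0001 0.1214]
rz -0.0010; after turn delta [-0.0003 -0.0002  0.1214]
full rotvec [-0.0027  0.0043 -0.001 ]
(np.float64(319.78903991751207), np.float64(201.19963033462457))
```

View pics/w11.png

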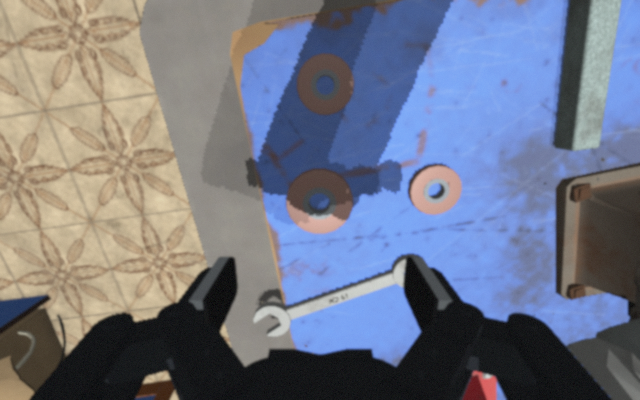

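```bash
python3 - <<'E'
from h import *
w=np.load('topw.npy')
for y in np.arange(-.46,-.53,-.01):
    m=(abs(w[...,1]-y)<.005)&(abs(w[...,0]-.477)<.02); print(round(y,3),np.nanmedian(w[m][:,2]),np.nanmax(w[m][:,2]))
E
```

```text
-0.46 0.012711106258668892 0.016336472113930744
-0.47 -0.0007667247640363861 0.003697159083221324
-0.48 -0.00032608421568358636 0.003952762382933628
-0.49 -0.0004578198043656556 0.003886559788466748
-0.5 -0.01745938026767435 -0.013470413966538697
-0.51 -0.018085930322553567 -0.013013174198682975
-0.52 -0.01911697502866505 -0.013241046806016676
-0.53 -0.018287038167590586 -0.01220479490903692
```

Request:
{"method": "drive_tool", "body": {"moves": [{"fingers": 100,"x": 0,"y": 0,"z": 0.045,"rx": 0,"ry": 0,"rz": 0},{"fingers": 100,"x": 0,"y": 0,"z": 0.04,"rx": 0,"ry": 0,"rz": 0},{"fingers": 100,"x": 0,"y": 0,"z": 0.02,"rx": 0,"ry": 0,"rz": 0},{"fingers": 100,"x": 0,"y": 0,"z": 0,"rx": 0,"ry": 0,"rz": 0},{"fingers": 100,"x": 0,"y": 0,"z": 0,"rx": 0,"ry": 0,"rz": 0}]}}

```text
time: 18.95
eef_pos: [0.4762, -0.4335, 0.0151]
tcp_rot: [0.222, 3.131, -0.003]
ft_force: [-0.1, -0.1, 0.8]
grip_width: 0.0854
```

Request:
{"method": "drive_tool", "body": {"moves": [{"fingers": 100,"x": 0,"y": 0,"z": 0.014,"rx": 0,"ry": 0,"rz": 0},{"fingers": 60,"x": 0,"y": 0,"z": 0.002,"rx": 0,"ry": 0,"rz": 0},{"fingers": 50,"x": 0,"y": 0,"z": 0,"rx": 0,"ry": 0,"rz": 0},{"fingers": 50,"x": 0,"y": 0,"z": 0,"rx": 0,"ry": 0,"rz": 0},{"fingers": 50,"x": 0,"y": 0,"z": 0,"rx": 0,"ry": 0,"rz": 0}], "force": 40}}

```text
time: 19.45
eef_pos: [0.475, -0.4328, -0.0028]
tcp_rot: [0.223, 3.133, -0.001]
ft_force: [-0.9, 0.7, 4.9]
grip_width: 0.0602
```

Request:
{"method": "drive_tool", "body": {"moves": [{"fingers": 45,"x": 0,"y": 0,"z": 0,"rx": 0,"ry": 0,"rz": 0},{"fingers": 45,"x": 0,"y": 0,"z": -0.015,"rx": 0,"ry": 0,"rz": 0},{"fingers": 45,"x": 0,"y": 0,"z": -0.03,"rx": 0,"ry": 0,"rz": 0},{"fingers": 45,"x": 0,"y": 0,"z": -0.045,"rx": 0,"ry": 0,"rz": 0},{"fingers": 45,"x": 0,"y": 0,"z": -0.045,"rx": 0,"ry": 0,"rz": 0}]}}

```text
time: 19.95
eef_pos: [0.4744, -0.4322, 0.1334]
tcp_rot: [-0.222, -3.133, -0.001]
ft_force: [0.2, -1.7, -0.8]
grip_width: 0.0599
```

Request:
{"method": "drive_tool", "body": {"moves": [{"fingers": 45,"x": 0,"y": 0,"z": -0.045,"rx": 0,"ry": 0,"rz": 0},{"fingers": 45,"x": 0,"y": 0,"z": -0.045,"rx": 0,"ry": 0,"rz": 0},{"fingers": 45,"x": 0,"y": 0,"z": -0.045,"rx": 0,"ry": 0,"rz": 0},{"fingers": 45,"x": 0,"y": 0,"z": -0.045,"rx": 0,"ry": 0,"rz": 0},{"fingers": 45,"x": 0,"y": 0,"z": -0.04,"rx": 0,"ry": 0,"rz": 0}]}}

```text
time: 20.45
eef_pos: [0.4745, -0.4321, 0.3552]
tcp_rot: [0.222, 3.132, -0.002]
ft_force: [0.3, -0.6, -0.9]
grip_width: 0.06
```

```bash
python3 - <<'E'
from h import *
p=cap('wrist','w12')
to(.487,.203,.35,PSI+np.pi)
c=p['pixels'][130:360,180:470,::-1]; cv2.imwrite('pics/w12c.png',cv2.resize(c,None,fx=2.5,fy=2.5))
E
```

```text
t 20.5 pos [ 0.4757 -0.433   0.3623] psi 2.9998 tilt 0.0105 w 0.0604 F [-1.7  0.5  3.6]
tool delta [0.0788 0.6313 0.008 ]
rz -0.0012; after turn delta [0.0779 0.6313 0.0123]
full rotvec [-0.0056  0.0089 -0.0013]
```

View pics/w12c.png

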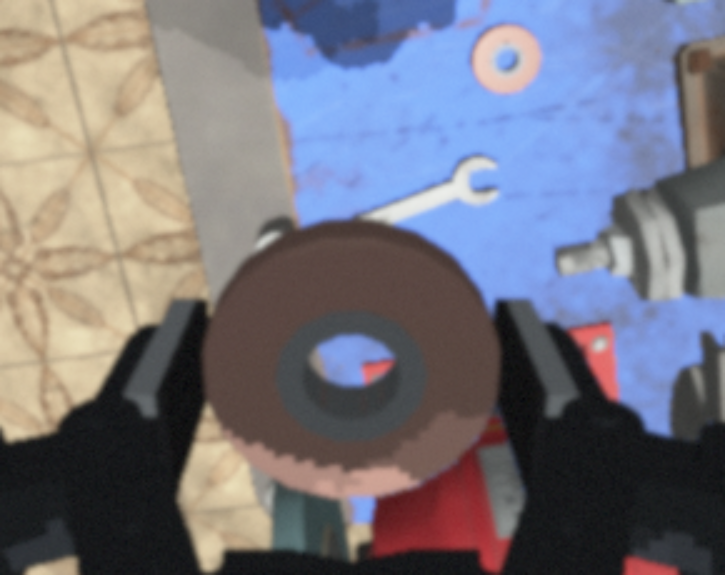

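```bash
python3 - <<'E'
from h import *
p=cap('wrist'); print(pix2tool(p,(320.4,279.6),.0148)); to(.487,.2033,.35,PSI+np.pi)
E
```

```text
(array([ 0.4812, -0.4338,  0.3741]), array([-0.0053, -0.    , -0.0148]))
t 20.6 pos [ 0.4761 -0.4331  0.3593] psi 3.0000 tilt 0.0103 w 0.0599 F [ 0.2 -0.5 -0.6]
tool delta [0.0791 0.6316 0.0052]
rz -0.0011; after turn delta [0.0784 0.6317 0.0093]
full rotvec [-0.0054  0.0088 -0.0011]
```

Request:
{"method": "drive_tool", "body": {"moves": [{"fingers": 45,"x": 0.005,"y": 0.04,"z": 0,"rx": 0,"ry": 0,"rz": 0},{"fingers": 45,"x": 0.005,"y": 0.047,"z": 0,"rx": 0,"ry": 0,"rz": 0},{"fingers": 45,"x": 0.006,"y": 0.047,"z": 0,"rx": 0,"ry": 0,"rz": 0},{"fingers": 45,"x": 0.006,"y": 0.047,"z": 0,"rx": 0,"ry": 0,"rz": 0},{"fingers": 45,"x": 0.006,"y": 0.047,"z": 0,"rx": 0,"ry": 0,"rz": 0}]}}

```text
time: 21.05
eef_pos: [0.4786, -0.2007, 0.3515]
tcp_rot: [-0.222, -3.134, 0.0]
ft_force: [0.6, -0.1, -0.2]
grip_width: 0.0597
```

Request:
{"method": "drive_tool", "body": {"moves": [{"fingers": 45,"x": 0.006,"y": 0.047,"z": 0,"rx": 0,"ry": 0,"rz": 0},{"fingers": 45,"x": 0.006,"y": 0.047,"z": 0,"rx": 0,"ry": 0,"rz": 0},{"fingers": 45,"x": 0.006,"y": 0.047,"z": 0,"rx": 0,"ry": 0,"rz": 0},{"fingers": 45,"x": 0.006,"y": 0.047,"z": 0,"rx": 0,"ry": 0,"rz": 0},{"fingers": 45,"x": 0.006,"y": 0.047,"z": 0,"rx": 0,"ry": 0,"rz": 0}]}}

```text
time: 21.55
eef_pos: [0.4819, 0.036, 0.3517]
tcp_rot: [0.222, 3.133, -0.001]
ft_force: [1.4, -1.0, -1.8]
grip_width: 0.0599
```

Request:
{"method": "drive_tool", "body": {"moves": [{"fingers": 45,"x": 0.006,"y": 0.047,"z": 0,"rx": 0,"ry": 0,"rz": 0},{"fingers": 45,"x": 0.006,"y": 0.047,"z": 0,"rx": 0,"ry": 0,"rz": 0},{"fingers": 45,"x": 0.006,"y": 0.047,"z": 0,"rx": 0,"ry": 0,"rz": 0},{"fingers": 45,"x": 0.002,"y": 0.027,"z": 0.02,"rx": 0,"ry": 0,"rz": 0},{"fingers": 45,"x": 0,"y": 0,"z": 0.045,"rx": 0,"ry": 0,"rz": 0}]}}

```text
time: 22.05
eef_pos: [0.4866, 0.2092, 0.2888]
tcp_rot: [0.211, 3.129, 0.007]
ft_force: [0.6, -0.3, -1.0]
grip_width: 0.0598
```

Request:
{"method": "drive_tool", "body": {"moves": [{"fingers": 45,"x": 0,"y": 0,"z": 0.045,"rx": 0,"ry": 0,"rz": 0},{"fingers": 45,"x": 0,"y": 0,"z": 0.045,"rx": 0,"ry": 0,"rz": 0},{"fingers": 45,"x": 0,"y": 0,"z": 0.045,"rx": 0,"ry": 0,"rz": 0},{"fingers": 45,"x": 0,"y": 0,"z": 0.02,"rx": 0,"ry": 0,"rz": 0},{"fingers": 45,"x": 0,"y": 0,"z": 0,"rx": 0,"ry": 0,"rz": 0}]}}

```text
time: 22.55
eef_pos: [0.4844, 0.202, 0.1286]
tcp_rot: [-0.222, -3.129, 0.003]
ft_force: [-0.2, -1.2, 0.2]
grip_width: 0.0601
```

```bash
python3 - <<'E'
from h import *
to(.487,.2033,.08,PSI+np.pi)
E
```

```text
t 22.6 pos [0.4844 0.202  0.1286] psi 3.0002 tilt 0.0056 w 0.0601 F [-0.2 -1.2  0.2]
tool delta [-0.0026  0.0017  0.0486]
rz -0.0009; after turn delta [-0.0024  0.0016  0.0486]
full rotvec [-0.0024 -0.0051 -0.0009]
```

Request:
{"method": "drive_tool", "body": {"moves": [{"fingers": 45,"x": -0.002,"y": 0.001,"z": 0.02,"rx": 0,"ry": 0,"rz": 0},{"fingers": 45,"x": 0,"y": 0,"z": 0,"rx": 0,"ry": 0,"rz": 0},{"fingers": 45,"x": 0,"y": 0,"z": 0,"rx": 0,"ry": 0,"rz": 0},{"fingers": 45,"x": 0,"y": 0,"z": 0,"rx": 0,"ry": 0,"rz": 0}]}}

```text
time: 22.95
eef_pos: [0.4895, 0.2042, 0.1131]
tcp_rot: [0.222, 3.132, 0.001]
ft_force: [0.5, 1.1, -0.4]
grip_width: 0.0599
```

```bash
python3 - <<'E'
from h import *
p=cap('wrist','w13')
to(.487,.2033,.08,PSI+np.pi)
c=p['pixels'][130:360,180:470,::-1]; cv2.imwrite('pics/w13c.png',cv2.resize(c,None,fx=2.5,fy=2.5))
print(pix2tool(p,(320.4,279.6),.0148))
w=cloud(p); z=w[...,2]
for v in range(205,345,6): print(v,w[v,320].round(4))
p=cap('top'); w=cloud(p); P=w.reshape(-1,3); print(topix(p,[.487,.203,.1]))
E
```

```text
t 23.0 pos [0.4895 0.2041 0.113 ] psi 2.9998 tilt 0.0019 w 0.0599 F [-0.3 -0.2 -1.7]
tool delta [ 0.0024 -0.0012  0.0329]
rz -0.0013; after turn delta [ 0.0023 -0.0012  0.033 ]
full rotvec [ 0.0006  0.0018 -0.0013]
(array([0.4932, 0.2035, 0.1278]), array([-0.0038, -0.    , -0.0148]))
205 [0.4845 0.2046 0.0342]
211 [0.4844 0.2046 0.0491]
217 [0.4629 0.2077 0.1186]
223 [0.4625 0.2077 0.1275]
229 [0.4655 0.2073 0.1277]
235 [0.468  0.207  0.1291]
241 [0.4712 0.2065 0.1289]
247 [0.4749 0.206  0.1278]
253 [0.4781 0.2055 0.1279]
259 [0.4807 0.2051 0.1292]
265 [0.5521 0.1949 0.011 ]
271 [0.5582 0.194  0.0116]
277 [0.5644 0.1931 0.0123]
283 [0.5702 0.1923 0.0135]
289 [0.503  0.2019 0.1215]
295 [0.503  0.2019 0.1268]
301 [0.5054 0.2016 0.1285]
307 [0.5097 0.201  0.1277]
313 [0.5133 0.2005 0.1279]
319 [0.5171 0.1999 0.1279]
325 [0.5203 0.1995 0.1287]
331 [0.5801 0.1909 0.0659]
337 [0.5859 0.19   0.066 ]
343 [0.5913 0.1892 0.0667]
(np.float64(200.01777130220492), np.float64(192.727020327188))
```

View pics/w13c.png

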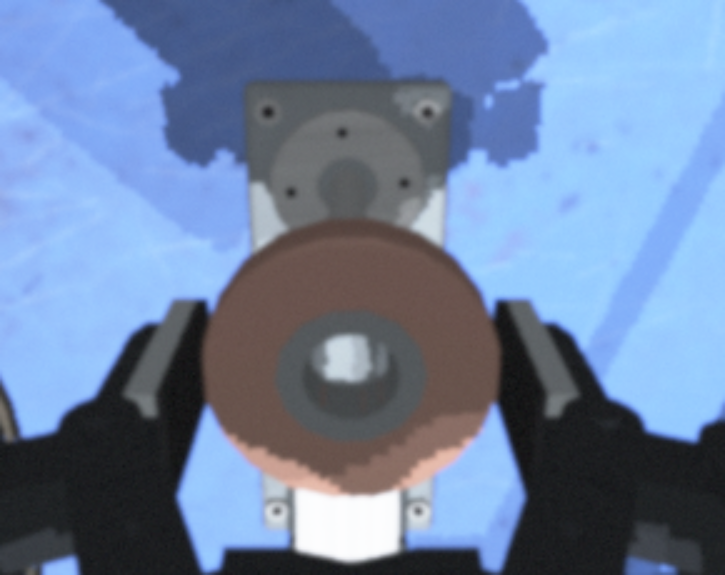

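Request:
{"method": "drive_tool", "body": {"moves": [{"fingers": 45,"x": 0.0025,"y": -0.0005,"z": 0.02,"rx": 0,"ry": 0,"rz": 0},{"fingers": 45,"x": 0,"y": 0,"z": 0.02,"rx": 0,"ry": 0,"rz": 0},{"fingers": 45,"x": 0,"y": 0,"z": 0.01,"rx": 0,"ry": 0,"rz": 0},{"fingers": 45,"x": 0,"y": 0,"z": 0.01,"rx": 0,"ry": 0,"rz": 0},{"fingers": 45,"x": 0,"y": 0,"z": 0,"rx": 0,"ry": 0,"rz": 0}]}}

```text
time: 23.55
eef_pos: [0.4859, 0.2035, 0.0508]
tcp_rot: [-0.223, -3.132, 0.0]
ft_force: [-0.1, 0.3, -1.0]
grip_width: 0.0598
```

```bash
python3 - <<'E'
from h import *
p=cap('wrist','w14')
to(.487,.2033,.017,PSI+np.pi)
c=p['pixels'][130:360,180:470,::-1]; cv2.imwrite('pics/w14c.png',cv2.resize(c,None,fx=2.5,fy=2.5))
E
```

```text
t 23.6 pos [0.4862 0.2038 0.0515] psi 2.9999 tilt 0.0005 w 0.0603 F [-0.1  0.1 -0.4]
tool delta [-0.0008 -0.0004  0.0345]
rz -0.0012; after turn delta [-0.0008 -0.0004  0.0345]
full rotvec [ 0.0001 -0.0005 -0.0012]
```

View pics/w14c.png

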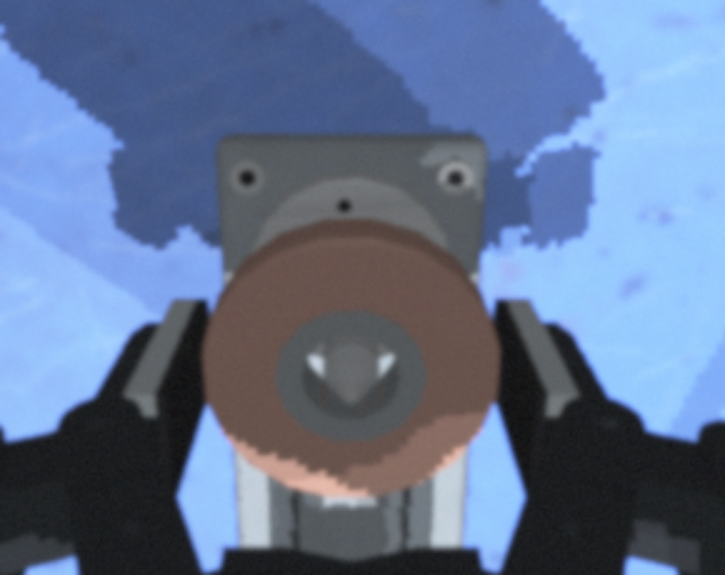

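Request:
{"method": "drive_tool", "body": {"moves": [{"fingers": 45,"x": -0.0015,"y": 0,"z": 0.012,"rx": 0,"ry": 0,"rz": 0},{"fingers": 45,"x": 0,"y": 0,"z": 0.012,"rx": 0,"ry": 0,"rz": 0},{"fingers": 45,"x": 0,"y": 0,"z": 0.006,"rx": 0,"ry": 0,"rz": 0},{"fingers": 45,"x": 0,"y": 0,"z": 0.002,"rx": 0,"ry": 0,"rz": 0},{"fingers": 45,"x": 0,"y": 0,"z": 0,"rx": 0,"ry": 0,"rz": 0}]}}

```text
time: 24.1
eef_pos: [0.4875, 0.2035, 0.0191]
tcp_rot: [-0.222, -3.133, 0.0]
ft_force: [0.7, -0.1, -0.4]
grip_width: 0.0597
```

Request:
{"method": "drive_tool", "body": {"moves": [{"fingers": 45,"x": 0,"y": 0,"z": 0.001,"rx": 0,"ry": 0,"rz": 0},{"fingers": 45,"x": 0,"y": 0,"z": 0,"rx": 0,"ry": 0,"rz": 0}]}}

```text
time: 24.3
eef_pos: [0.4879, 0.2036, 0.0187]
tcp_rot: [0.223, 3.133, 0.0]
ft_force: [-0.2, -0.7, -1.5]
grip_width: 0.0601
```

Request:
{"method": "drive_tool", "body": {"moves": [{"fingers": 45,"x": 0,"y": 0,"z": 0.001,"rx": 0,"ry": 0,"rz": 0},{"fingers": 100,"x": 0,"y": 0,"z": 0,"rx": 0,"ry": 0,"rz": 0},{"fingers": 100,"x": 0,"y": 0,"z": 0,"rx": 0,"ry": 0,"rz": 0},{"fingers": 100,"x": 0,"y": 0,"z": 0,"rx": 0,"ry": 0,"rz": 0},{"fingers": 100,"x": 0,"y": 0,"z": -0.03,"rx": 0,"ry": 0,"rz": 0}]}}

```text
time: 24.8
eef_pos: [0.4856, 0.2023, 0.045]
tcp_rot: [-0.222, -3.128, 0.003]
ft_force: [0.3, -0.7, 0.4]
grip_width: 0.0853
```

Request:
{"method": "drive_tool", "body": {"moves": [{"fingers": 100,"x": 0,"y": 0,"z": -0.045,"rx": 0,"ry": 0,"rz": 0},{"fingers": 100,"x": 0,"y": 0,"z": -0.045,"rx": 0,"ry": 0,"rz": 0},{"fingers": 100,"x": 0,"y": 0,"z": -0.045,"rx": 0,"ry": 0,"rz": 0},{"fingers": 100,"x": 0,"y": 0,"z": -0.02,"rx": 0,"ry": 0,"rz": 0}]}}

```text
time: 25.2
eef_pos: [0.489, 0.2045, 0.2068]
tcp_rot: [0.222, 3.129, 0.003]
ft_force: [0.4, -0.3, -0.1]
grip_width: 0.085
```

```bash
python3 - <<'E'
from h import *
p=cap('wrist','w15')
to(.370,.2505,.2,PSI+np.pi); print(ctrl.read_state()['q'])
w=cloud(p); D=np.hypot(w[...,0]-POST[0],w[...,1]-POST[1]); m=(D>.014)&(D<.028)&(w[...,2]<.1); print('ring top z',np.nanpercentile(w[m][:,2],[5,25,50,75,95]))
c=p['pixels'][60:320,160:480,::-1]; cv2.imwrite('pics/w15c.png',cv2.resize(c,None,fx=2.3,fy=2.3))
E
```

```text
t 25.2 pos [0.4898 0.2048 0.2085] psi 3.0000 tilt 0.0073 w 0.0855 F [1.2 1.4 2. ]
tool delta [0.1251 0.0283 0.0077]
rz -0.0011; after turn delta [0.125  0.0285 0.0085]
full rotvec [ 0.0026  0.0068 -0.0011]
[ 0.3132  0.1902 -0.8788  1.7562  0.156   1.2598  0.8255]
ring top z [0.031  0.0318 0.0323 0.0329 0.0336]
```

View pics/w15c.png

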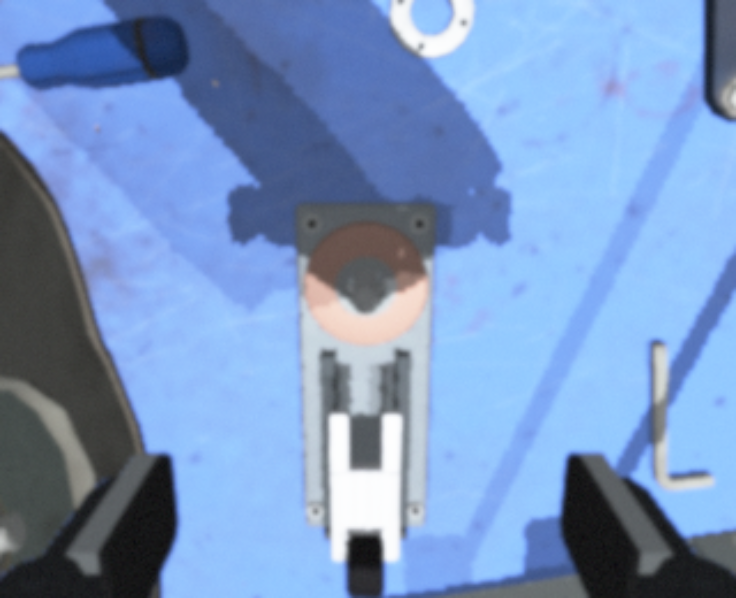

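The wheel lies flat with its top at about 32 mm. Now the small flange.

Request:
{"method": "drive_tool", "body": {"moves": [{"fingers": 80,"x": 0.04,"y": 0.008,"z": 0,"rx": 0,"ry": 0,"rz": 0},{"fingers": 80,"x": 0.042,"y": 0.01,"z": 0,"rx": 0,"ry": 0,"rz": 0},{"fingers": 80,"x": 0.042,"y": 0.01,"z": 0.02,"rx": 0,"ry": 0,"rz": 0},{"fingers": 80,"x": 0,"y": 0,"z": 0.04,"rx": 0,"ry": 0,"rz": 0},{"fingers": 80,"x": 0,"y": 0,"z": 0.03,"rx": 0,"ry": 0,"rz": 0}]}}

```text
time: 25.75
eef_pos: [0.3682, 0.2487, 0.1116]
tcp_rot: [0.22, 3.131, -0.002]
ft_force: [0.6, -1.2, 0.3]
grip_width: 0.0683
```

Request:
{"method": "drive_tool", "body": {"moves": [{"fingers": 80,"x": 0,"y": 0,"z": 0,"rx": 0,"ry": 0,"rz": 0},{"fingers": 80,"x": 0,"y": 0,"z": 0,"rx": 0,"ry": 0,"rz": 0}]}}

```text
time: 25.95
eef_pos: [0.3688, 0.249, 0.113]
tcp_rot: [-0.222, -3.132, -0.001]
ft_force: [-0.2, 0.8, 0.1]
grip_width: 0.0682
```

```bash
python3 - <<'E'
from h import *
p=cap('wrist','w16')
for q in ['front_flange']:
  for d in ctrl.spot_in(q,p): print(q,round(d['confidence'],2),towld(p,d['centre']))
c=ringc(p,(.370,.2505),.008,.020,pad=1.5)
to(c[0],c[1],0,PSI+np.pi); print(topix(p,[*c,.008]),ctrl.read_state()['q'])
E
```

```text
front_flange 0.65 [0.3694 0.2534 0.0111]
None ring centre [0.3705 0.251 ] axes (38.10719680786133, 40.62525177001953)
t 26.1 pos [0.3699 0.2494 0.114 ] psi 2.9996 tilt 0.0018 w 0.0685 F [-0.1  0.7  0.3]
tool delta [-0.0002  0.0015  0.114 ]
rz -0.0015; after turn delta [-0.0004  0.0016  0.114 ]
full rotvec [ 0.0014  0.0012 -0.0015]
(np.float64(322.81866663100453), np.float64(202.8160731294117)) [ 0.2651  0.0971 -0.9798  2.0455  0.0934  1.0419  0.6692]
```

View pics/w16.png

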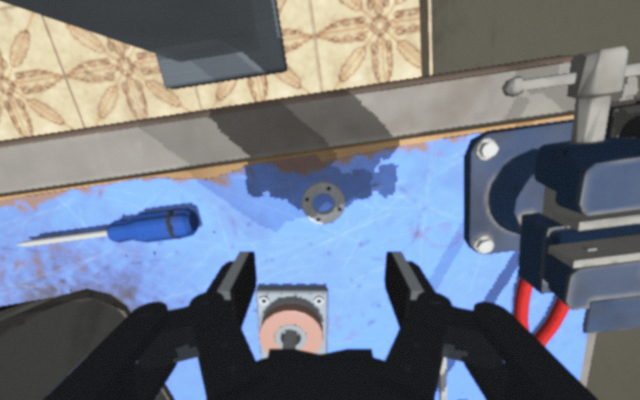

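Request:
{"method": "drive_tool", "body": {"moves": [{"fingers": 80,"x": 0,"y": 0.001,"z": 0.04,"rx": 0,"ry": 0,"rz": 0},{"fingers": 80,"x": 0,"y": 0,"z": 0.035,"rx": 0,"ry": 0,"rz": 0},{"fingers": 80,"x": 0,"y": 0,"z": 0.025,"rx": 0,"ry": 0,"rz": 0},{"fingers": 80,"x": 0,"y": 0,"z": 0,"rx": 0,"ry": 0,"rz": 0},{"fingers": 80,"x": 0,"y": 0,"z": 0,"rx": 0,"ry": 0,"rz": 0}]}}

```text
time: 26.55
eef_pos: [0.3698, 0.2504, 0.0138]
tcp_rot: [0.223, 3.133, 0.001]
ft_force: [-0.2, 0.2, -0.3]
grip_width: 0.0682
```

```bash
python3 - <<'E'
from h import *
to(.3705,.251,0,PSI+np.pi);print(ctrl.read_state()['q'])
E
```

```text
t 26.6 pos [0.3698 0.2504 0.0138] psi 2.9997 tilt 0.0010 w 0.0682 F [-0.2  0.2 -0.3]
tool delta [-0.0006  0.0007  0.0138]
rz -0.0014; after turn delta [-0.0006  0.0007  0.0138]
full rotvec [ 0.001   0.0004 -0.0014]
[ 0.1535  0.2968 -0.9203  2.1307  0.314   0.8517  0.4733]
```

Request:
{"method": "drive_tool", "body": {"moves": [{"fingers": 80,"x": 0,"y": 0,"z": 0.008,"rx": 0,"ry": 0,"rz": 0},{"fingers": 80,"x": 0,"y": 0,"z": 0.005,"rx": 0,"ry": 0,"rz": 0},{"fingers": 30,"x": 0,"y": 0,"z": 0,"rx": 0,"ry": 0,"rz": 0},{"fingers": 25,"x": 0,"y": 0,"z": 0,"rx": 0,"ry": 0,"rz": 0},{"fingers": 25,"x": 0,"y": 0,"z": 0,"rx": 0,"ry": 0,"rz": 0}], "force": 40}}

```text
time: 27.05
eef_pos: [0.3693, 0.2498, 0.0002]
tcp_rot: [0.223, 3.133, -0.0]
ft_force: [-2.5, -2.5, 9.9]
grip_width: 0.0378
```

Request:
{"method": "drive_tool", "body": {"moves": [{"fingers": 25,"x": 0,"y": 0,"z": 0,"rx": 0,"ry": 0,"rz": 0},{"fingers": 25,"x": 0,"y": 0,"z": 0,"rx": 0,"ry": 0,"rz": 0}]}}

```text
time: 27.25
eef_pos: [0.3693, 0.2499, 0.0002]
tcp_rot: [0.223, 3.133, -0.0]
ft_force: [-2.1, -2.0, 9.5]
grip_width: 0.0379
```

Request:
{"method": "drive_tool", "body": {"moves": [{"fingers": 25,"x": 0,"y": 0,"z": -0.02,"rx": 0,"ry": 0,"rz": 0},{"fingers": 25,"x": 0,"y": 0,"z": -0.04,"rx": 0,"ry": 0,"rz": 0},{"fingers": 25,"x": 0,"y": 0,"z": -0.045,"rx": 0,"ry": 0,"rz": 0},{"fingers": 25,"x": 0,"y": 0,"z": -0.03,"rx": 0,"ry": 0,"rz": 0},{"fingers": 25,"x": -0.03,"y": -0.007,"z": 0,"rx": 0,"ry": 0,"rz": 0}]}}

```text
time: 27.75
eef_pos: [0.3981, 0.2415, 0.1396]
tcp_rot: [0.215, 3.126, 0.002]
ft_force: [0.8, 0.1, -0.1]
grip_width: 0.0376
```

```bash
python3 - <<'E'
from h import *
to(.487,.2033,.11,PSI+np.pi);print(ctrl.read_state()['q'])
E
```

```text
t 27.8 pos [0.3981 0.2415 0.1396] psi 3.0043 tilt 0.0085 w 0.0376 F [ 0.8  0.1 -0.1]
tool delta [-0.093  -0.0257  0.0303]
rz 0.0032; after turn delta [-0.0934 -0.0254  0.0296]
full rotvec [0.0016 0.0084 0.0032]
[ 0.3186  0.1101 -0.9951  1.9799  0.1094  1.0971  0.7104]
```

Request:
{"method": "drive_tool", "body": {"moves": [{"fingers": 25,"x": -0.035,"y": -0.009,"z": 0,"rx": 0,"ry": 0,"rz": 0},{"fingers": 25,"x": -0.035,"y": -0.009,"z": 0,"rx": 0,"ry": 0,"rz": 0},{"fingers": 25,"x": -0.023,"y": -0.006,"z": 0.02,"rx": 0,"ry": 0,"rz": 0.003},{"fingers": 25,"x": 0,"y": 0,"z": 0.01,"rx": 0,"ry": 0,"rz": 0},{"fingers": 25,"x": 0,"y": 0,"z": 0,"rx": 0,"ry": 0,"rz": 0}]}}

```text
time: 28.25
eef_pos: [0.4852, 0.2013, 0.1031]
tcp_rot: [-0.227, -3.13, 0.0]
ft_force: [-0.9, -0.2, -0.7]
grip_width: 0.0372
```

Request:
{"method": "drive_tool", "body": {"moves": [{"fingers": 25,"x": 0,"y": 0,"z": 0,"rx": 0,"ry": 0,"rz": 0},{"fingers": 25,"x": 0,"y": 0,"z": 0,"rx": 0,"ry": 0,"rz": 0}]}}

```text
time: 28.45
eef_pos: [0.4861, 0.2025, 0.1054]
tcp_rot: [0.225, 3.132, 0.0]
ft_force: [-0.1, -0.2, 0.0]
grip_width: 0.0376
```

```bash
python3 - <<'E'
from h import *
p=cap('wrist','w17')
to(.487,.2033,.05,PSI+np.pi)
c=p['pixels'][130:360,180:470,::-1]; cv2.imwrite('pics/w17c.png',cv2.resize(c,None,fx=2.5,fy=2.5))
w=cloud(p)
for v in range(220,340,4): print(v,w[v,320].round(4))
E
```

```text
t 28.5 pos [0.4863 0.2023 0.1054] psi 2.9980 tilt 0.0013 w 0.0377 F [-0.6  0.6 -0.7]
tool delta [-0.0005  0.0011  0.0554]
rz -0.0030; after turn delta [-0.0006  0.0011  0.0554]
full rotvec [ 0.0002  0.0013 -0.003 ]
220 [0.4838 0.2025 0.0524]
224 [0.4848 0.2024 0.0577]
228 [0.4851 0.2023 0.0642]
232 [0.4683 0.2048 0.1093]
236 [0.4691 0.2047 0.1126]
240 [0.4711 0.2044 0.1132]
244 [0.473  0.2041 0.1137]
248 [0.4759 0.2037 0.1124]
252 [0.5198 0.1973 0.0324]
256 [0.5345 0.1951 0.0119]
260 [0.5384 0.1946 0.012 ]
264 [0.543  0.1939 0.0112]
268 [0.546  0.1935 0.0132]
272 [0.5509 0.1928 0.0119]
276 [0.5552 0.1921 0.0117]
280 [0.4972 0.2006 0.1088]
284 [0.4979 0.2005 0.1116]
288 [0.499  0.2003 0.1136]
292 [0.5017 0.1999 0.1135]
296 [0.5036 0.1997 0.1143]
300 [0.5816 0.1883 0.0116]
304 [0.5859 0.1877 0.0119]
308 [0.5905 0.187  0.0118]
312 [0.5958 0.1862 0.0111]
316 [0.5973 0.186  0.0149]
320 [0.5983 0.1859 0.0193]
324 [0.5997 0.1857 0.023 ]
328 [0.6035 0.1851 0.024 ]
332 [0.5732 0.1895 0.0631]
336 [0.5743 0.1894 0.0661]
```

View pics/w17c.png

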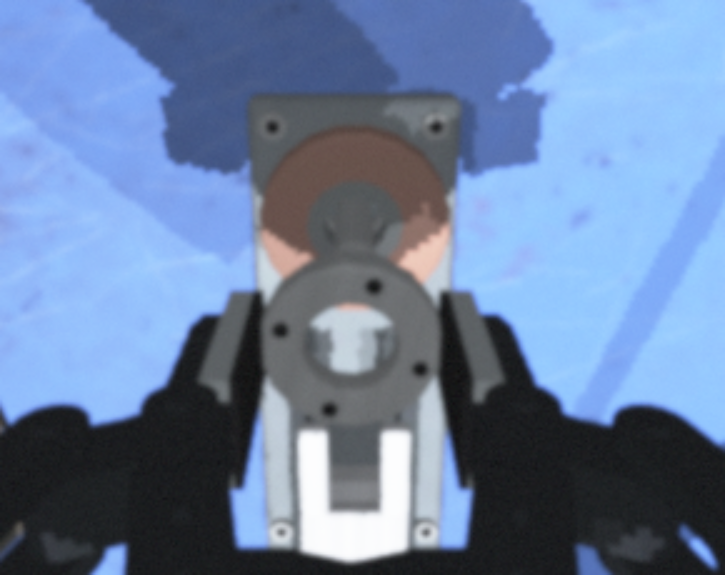

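Request:
{"method": "drive_tool", "body": {"moves": [{"fingers": 25,"x": -0.002,"y": 0.001,"z": 0.015,"rx": 0,"ry": 0,"rz": 0},{"fingers": 25,"x": 0,"y": 0,"z": 0.015,"rx": 0,"ry": 0,"rz": 0},{"fingers": 25,"x": 0,"y": 0,"z": 0.01,"rx": 0,"ry": 0,"rz": 0},{"fingers": 25,"x": 0,"y": 0,"z": 0.01,"rx": 0,"ry": 0,"rz": 0},{"fingers": 25,"x": 0,"y": 0,"z": 0,"rx": 0,"ry": 0,"rz": 0}]}}

```text
time: 29.0
eef_pos: [0.4875, 0.202, 0.0527]
tcp_rot: [-0.227, -3.131, 0.001]
ft_force: [0.4, -0.1, -0.5]
grip_width: 0.0374
```

```bash
python3 - <<'E'
from h import *
p=cap('wrist','w18')
to(.4885,.2033,.032,PSI+np.pi)
c=p['pixels'][130:360,180:470,::-1]; cv2.imwrite('pics/w18c.png',cv2.resize(c,None,fx=2.5,fy=2.5))
E
```

```text
t 29.1 pos [0.488  0.2022 0.0536] psi 2.9971 tilt 0.0018 w 0.0377 F [-0.1 -0.9 -0.8]
tool delta [-0.0004  0.0011  0.0216]
rz -0.0040; after turn delta [-0.0003  0.0011  0.0216]
full rotvec [-0.0004 -0.0017 -0.004 ]
```

View pics/w18c.png

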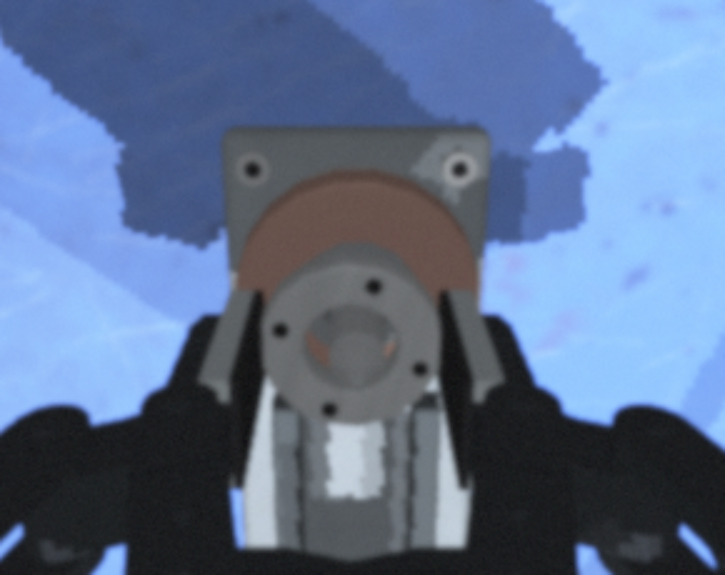

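Request:
{"method": "drive_tool", "body": {"moves": [{"fingers": 25,"x": 0,"y": 0.001,"z": 0.008,"rx": 0,"ry": 0,"rz": 0},{"fingers": 25,"x": 0,"y": 0,"z": 0.008,"rx": 0,"ry": 0,"rz": 0},{"fingers": 25,"x": 0,"y": 0,"z": 0.004,"rx": 0,"ry": 0,"rz": 0},{"fingers": 25,"x": 0,"y": 0,"z": 0,"rx": 0,"ry": 0,"rz": 0},{"fingers": 25,"x": 0,"y": 0,"z": 0,"rx": 0,"ry": 0,"rz": 0}]}}

```text
time: 29.55
eef_pos: [0.4888, 0.2034, 0.0345]
tcp_rot: [-0.227, -3.133, -0.0]
ft_force: [-0.5, 0.2, -1.0]
grip_width: 0.0375
```

Request:
{"method": "drive_tool", "body": {"moves": [{"fingers": 25,"x": 0,"y": 0,"z": 0.0015,"rx": 0,"ry": 0,"rz": 0},{"fingers": 25,"x": 0,"y": 0,"z": 0,"rx": 0,"ry": 0,"rz": 0},{"fingers": 80,"x": 0,"y": 0,"z": 0,"rx": 0,"ry": 0,"rz": 0},{"fingers": 80,"x": 0,"y": 0,"z": 0,"rx": 0,"ry": 0,"rz": 0},{"fingers": 80,"x": 0,"y": 0,"z": 0,"rx": 0,"ry": 0,"rz": 0}]}}

```text
time: 30.05
eef_pos: [0.4888, 0.2033, 0.0331]
tcp_rot: [0.227, 3.133, 0.0]
ft_force: [-0.7, 0.1, 0.3]
grip_width: 0.0684
```

Request:
{"method": "drive_tool", "body": {"moves": [{"fingers": 80,"x": 0,"y": 0,"z": -0.03,"rx": 0,"ry": 0,"rz": 0},{"fingers": 80,"x": 0,"y": 0,"z": -0.045,"rx": 0,"ry": 0,"rz": 0},{"fingers": 80,"x": 0,"y": 0,"z": -0.045,"rx": 0,"ry": 0,"rz": 0},{"fingers": 80,"x": 0,"y": 0,"z": -0.04,"rx": 0,"ry": 0,"rz": 0},{"fingers": 80,"x": 0,"y": 0,"z": -0.02,"rx": 0,"ry": 0,"rz": 0}]}}

```text
time: 30.55
eef_pos: [0.4897, 0.2042, 0.2168]
tcp_rot: [0.227, 3.129, 0.002]
ft_force: [-0.8, -0.1, -0.6]
grip_width: 0.0684
```

```bash
python3 - <<'E'
from h import *
p=cap('wrist','w19')
to(.404,-.1175,.35,None); print(ctrl.read_state()['q'])
w=cloud(p); D=np.hypot(w[...,0]-POST[0],w[...,1]-POST[1]); m=(D>.012)&(D<.018)&(w[...,2]<.1); print('ring top z',np.nanpercentile(w[m][:,2],[5,25,50,75,95]))
c=p['pixels'][60:320,160:480,::-1]; cv2.imwrite('pics/w19c.png',cv2.resize(c,None,fx=2.3,fy=2.3))
# clearance around bush
w=np.load('topw.npy')
for rr in [(.02,.045),(.045,.06),(.06,.08)]:
    D=np.hypot(w[...,0]-.404,w[...,1]+.1175); q=(D>rr[0])&(D<rr[1])&(w[...,2]>.015); print(rr,q.sum(),w[q].min(0) if q.any() else '',w[q].max(0) if q.any() else '')
q=(w[...,1]<-.03)&(w[...,1]>-.24)&(w[...,0]<.5)&(w[...,0]>.3)&(w[...,2]>.03); P=w[q]
for y in np.arange(-.24,-.03,.02):
    k=P[abs(P[:,1]-y)<.01]; print(round(y,2),[ (h,k[k[:,2]>h][:,0].min().round(3)) for h in (.03,.08,.14) if (k[:,2]>h).any()])
E
```

```text
t 30.6 pos [0.4906 0.2046 0.2186] psi 2.9970 tilt 0.0068 w 0.0681 F [1.9 0.2 2.5]
tool delta [ 0.0384 -0.3309 -0.1324]
[ 0.369   0.1979 -0.9436  1.7384  0.1691  1.2836  0.8138]
ring top z [0.0391 0.0398 0.0404 0.0409 0.0415]
(0.02, 0.045) 0  
(0.045, 0.06) 0  
(0.06, 0.08) 348 [ 0.461  -0.1607  0.1305] [ 0.4837 -0.0695  0.2027]
-0.24 []
-0.22 [(0.03, np.float64(0.478)), (0.08, np.float64(0.478)), (0.14, np.float64(0.479))]
-0.2 [(0.03, np.float64(0.472)), (0.08, np.float64(0.472)), (0.14, np.float64(0.472))]
-0.18 [(0.03, np.float64(0.472)), (0.08, np.float64(0.472)), (0.14, np.float64(0.472))]
-0.16 [(0.03, np.float64(0.47)), (0.08, np.float64(0.47)), (0.14, np.float64(0.47))]
-0.14 [(0.03, np.float64(0.468)), (0.08, np.float64(0.468)), (0.14, np.float64(0.468))]
-0.12 [(0.03, np.float64(0.466)), (0.08, np.float64(0.466)), (0.14, np.float64(0.466))]
-0.1 [(0.03, np.float64(0.464)), (0.08, np.float64(0.464)), (0.14, np.float64(0.464))]
-0.08 [(0.03, np.float64(0.461)), (0.08, np.float64(0.461)), (0.14, np.float64(0.461))]
-0.06 [(0.03, np.float64(0.466)), (0.08, np.float64(0.466)), (0.14, np.float64(0.466))]
-0.04 [(0.03, np.float64(0.485)), (0.08, np.float64(0.485)), (0.14, np.float64(0.485))]
```

View pics/w19c.png

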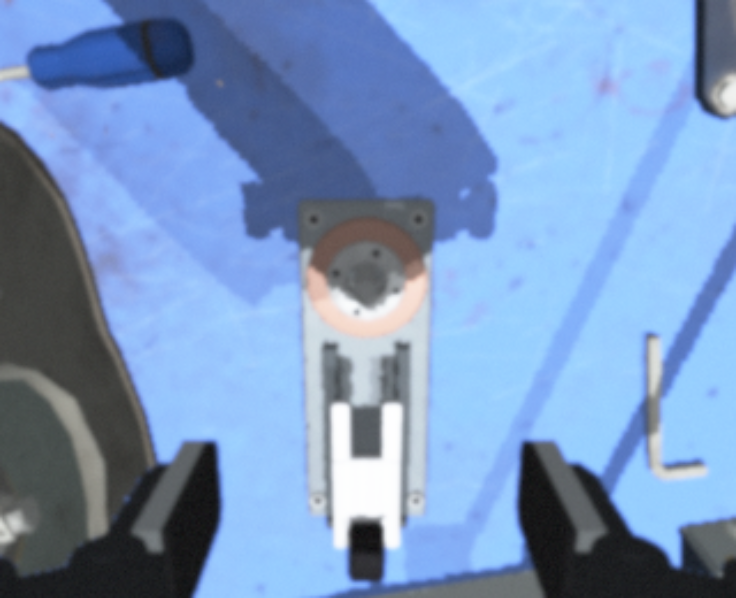

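The small flange lies flat with its top at about 40 mm. Now the bush: up, over the grinder, then in.

Request:
{"method": "drive_tool", "body": {"moves": [{"fingers": 60,"x": 0,"y": 0,"z": -0.05,"rx": 0,"ry": 0,"rz": 0},{"fingers": 60,"x": 0,"y": 0,"z": -0.05,"rx": 0,"ry": 0,"rz": 0},{"fingers": 60,"x": 0,"y": -0.025,"z": -0.035,"rx": 0,"ry": 0,"rz": 0},{"fingers": 60,"x": -0.001,"y": -0.045,"z": 0,"rx": 0,"ry": 0,"rz": 0},{"fingers": 60,"x": -0.001,"y": -0.047,"z": 0,"rx": 0,"ry": 0,"rz": 0}]}}

```text
time: 31.1
eef_pos: [0.4738, 0.0871, 0.349]
tcp_rot: [0.223, 3.131, 0.001]
ft_force: [1.2, -0.7, -0.0]
grip_width: 0.0512
```

Request:
{"method": "drive_tool", "body": {"moves": [{"fingers": 60,"x": -0.001,"y": -0.047,"z": 0,"rx": 0,"ry": 0,"rz": 0},{"fingers": 60,"x": -0.001,"y": -0.047,"z": 0,"rx": 0,"ry": 0,"rz": 0},{"fingers": 60,"x": -0.001,"y": -0.047,"z": 0,"rx": 0,"ry": 0,"rz": 0},{"fingers": 60,"x": -0.001,"y": -0.045,"z": 0,"rx": 0,"ry": 0,"rz": 0},{"fingers": 60,"x": 0,"y": -0.022,"z": 0,"rx": 0,"ry": 0,"rz": 0}]}}

```text
time: 31.6
eef_pos: [0.4466, -0.1235, 0.3476]
tcp_rot: [-0.235, -3.132, 0.001]
ft_force: [-0.1, 0.7, -0.2]
grip_width: 0.051
```

```bash
python3 - <<'E'
from h import *
to(.404,-.1175,.3,PSI+np.pi); print(ctrl.read_state()['q'])
E
```

```text
t 31.6 pos [ 0.4466 -0.1235  0.3476] psi 2.9918 tilt 0.0011 w 0.0510 F [-0.1  0.7 -0.2]
tool delta [ 0.0429 -0.0004  0.0476]
rz -0.0093; after turn delta [ 0.043  -0.      0.0476]
full rotvec [-0.0009 -0.0006 -0.0093]
[ 0.8087 -0.0682 -0.5909  1.6737 -0.0371  1.5252  1.6416]
```

Request:
{"method": "drive_tool", "body": {"moves": [{"fingers": 60,"x": 0.022,"y": 0,"z": 0.015,"rx": 0,"ry": 0,"rz": -0.009},{"fingers": 60,"x": 0.021,"y": 0,"z": 0.03,"rx": 0,"ry": 0,"rz": 0},{"fingers": 60,"x": 0,"y": 0,"z": 0.04,"rx": 0,"ry": 0,"rz": 0},{"fingers": 60,"x": 0,"y": 0,"z": 0.04,"rx": 0,"ry": 0,"rz": 0},{"fingers": 60,"x": 0,"y": 0,"z": 0,"rx": 0,"ry": 0,"rz": 0}]}}

```text
time: 32.1
eef_pos: [0.4022, -0.1124, 0.2188]
tcp_rot: [-0.213, -3.127, -0.003]
ft_force: [-0.5, 0.2, 1.9]
grip_width: 0.0507
```

```bash
python3 - <<'E'
from h import *
p=cap('wrist','w20')
for q in ['spacer_bush']:
  for d in ctrl.spot_in(q,p): print(q,round(d['confidence'],2),towld(p,d['centre']))
to(.404,-.1175,.0,PSI+np.pi); print(ctrl.read_state()['q'])
c=ringc(p,(.404,-.1175),.016,.013,pad=1.7); print(topix(p,[*c,.016]))
E
```

```text
spacer_bush 0.57 [ 0.4026 -0.1173  0.0165]
t 32.2 pos [ 0.4052 -0.113   0.2237] psi 3.0061 tilt 0.0007 w 0.0513 F [-0.   0.6  1.4]
tool delta [ 0.0005 -0.0047  0.2237]
rz 0.0050; after turn delta [ 0.0006 -0.0046  0.2237]
full rotvec [ 0.0003 -0.0007  0.005 ]
[ 0.8173 -0.1216 -0.5914  1.9656 -0.071   1.2786  1.6851]
None ring centre [ 0.4073 -0.1156] axes (27.073699951171875, 35.644771575927734)
(np.float64(318.09989754368274), np.float64(182.4998807272718))
```

View pics/w20.png

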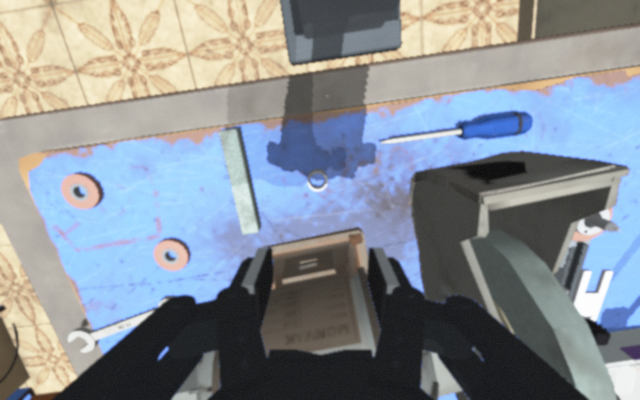

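Request:
{"method": "drive_tool", "body": {"moves": [{"fingers": 60,"x": 0,"y": -0.0045,"z": 0.03,"rx": 0,"ry": 0,"rz": 0.005},{"fingers": 60,"x": 0,"y": 0,"z": 0.04,"rx": 0,"ry": 0,"rz": 0},{"fingers": 60,"x": 0,"y": 0,"z": 0.04,"rx": 0,"ry": 0,"rz": 0},{"fingers": 60,"x": 0,"y": 0,"z": 0.02,"rx": 0,"ry": 0,"rz": 0},{"fingers": 60,"x": 0,"y": 0,"z": 0,"rx": 0,"ry": 0,"rz": 0}]}}

```text
time: 32.7
eef_pos: [0.4046, -0.1175, 0.0927]
tcp_rot: [-0.221, -3.132, -0.002]
ft_force: [0.0, 0.6, 0.3]
grip_width: 0.0511
```

Request:
{"method": "drive_tool", "body": {"moves": [{"fingers": 60,"x": 0,"y": 0,"z": 0,"rx": 0,"ry": 0,"rz": 0},{"fingers": 60,"x": 0,"y": 0,"z": 0,"rx": 0,"ry": 0,"rz": 0}]}}

```text
time: 32.9
eef_pos: [0.4064, -0.1181, 0.0953]
tcp_rot: [0.221, 3.131, -0.002]
ft_force: [0.0, 0.6, 0.3]
grip_width: 0.0512
```

```bash
python3 - <<'E'
from h import *
p=cap('wrist','w21')
for q in ['spacer_bush']:
  for d in ctrl.spot_in(q,p): print(q,round(d['confidence'],2),towld(p,d['centre']))
to(.404,-.1175,.0,PSI+np.pi); print(ctrl.read_state()['q'])
w=cloud(p); m=(np.hypot(w[...,0]-.404,w[...,1]+.1175)<.022)&(w[...,2]>.011)&(w[...,2]<.025); P=w[m]; print(len(P),P.mean(0),cv2.fitEllipse((P[:,:2]*1000).astype(np.float32)),P.min(0),P.max(0))
c=p['pixels'][130:360,180:470,::-1]; cv2.imwrite('pics/w21c.png',cv2.resize(c,None,fx=2.5,fy=2.5))
print(topix(p,P.mean(0)))
E
```

```text
spacer_bush 0.62 [ 0.4032 -0.1155  0.0181]
t 33.0 pos [ 0.4059 -0.118   0.0947] psi 3.0006 tilt 0.0030 w 0.0511 F [ 1.  -0.1 -0.1]
tool delta [0.0023 0.0003 0.0947]
rz -0.0005; after turn delta [0.002  0.0003 0.0947]
full rotvec [-0.0009  0.0028 -0.0005]
[ 0.8011  0.0293 -0.623   2.1272  0.0215  0.9878  1.5964]
390 [ 0.4045 -0.116   0.0156] ((404.31756591796875, -116.09477233886719), (22.89134979248047, 22.986719131469727), 88.92363739013672) [ 0.3919 -0.129   0.011 ] [ 0.4176 -0.1036  0.0179]
(np.float64(322.67712053218526), np.float64(207.7655679741188))
```

View pics/w21c.png

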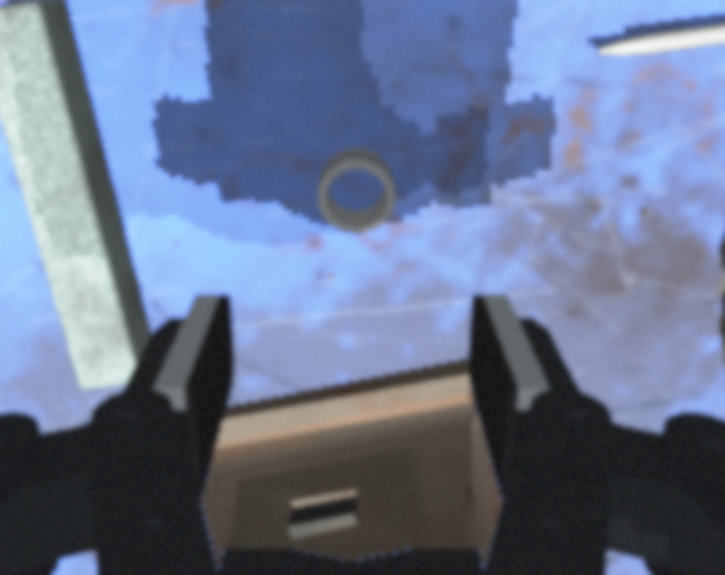

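Request:
{"method": "drive_tool", "body": {"moves": [{"fingers": 60,"x": 0.0015,"y": 0.002,"z": 0.035,"rx": 0,"ry": 0,"rz": 0},{"fingers": 60,"x": 0,"y": 0,"z": 0.03,"rx": 0,"ry": 0,"rz": 0},{"fingers": 60,"x": 0,"y": 0,"z": 0.018,"rx": 0,"ry": 0,"rz": 0},{"fingers": 60,"x": 0,"y": 0,"z": 0,"rx": 0,"ry": 0,"rz": 0},{"fingers": 60,"x": 0,"y": 0,"z": 0,"rx": 0,"ry": 0,"rz": 0}]}}

```text
time: 33.5
eef_pos: [0.4041, -0.1155, 0.011]
tcp_rot: [0.221, 3.133, -0.0]
ft_force: [0.0, 0.6, 0.7]
grip_width: 0.0516
```

```bash
python3 - <<'E'
from h import *
to(.4044,-.116,.004,PSI+np.pi); print(ctrl.read_state()['q'])
E
```

```text
t 33.5 pos [ 0.4041 -0.1155  0.011 ] psi 3.0008 tilt 0.0007 w 0.0516 F [0.  0.6 0.7]
tool delta [-0.0004 -0.0004  0.007 ]
rz -0.0003; after turn delta [-0.0004 -0.0004  0.007 ]
full rotvec [ 0.      0.0007 -0.0003]
[ 0.7631  0.1777 -0.6192  2.2008  0.1435  0.8     1.4812]
```

Request:
{"method": "drive_tool", "body": {"moves": [{"fingers": 60,"x": 0,"y": 0,"z": 0.006,"rx": 0,"ry": 0,"rz": 0},{"fingers": 40,"x": 0,"y": 0,"z": 0,"rx": 0,"ry": 0,"rz": 0},{"fingers": 15,"x": 0,"y": 0,"z": 0,"rx": 0,"ry": 0,"rz": 0},{"fingers": 15,"x": 0,"y": 0,"z": 0,"rx": 0,"ry": 0,"rz": 0},{"fingers": 10,"x": 0,"y": 0,"z": 0,"rx": 0,"ry": 0,"rz": 0}], "force": 35}}

```text
time: 34.0
eef_pos: [0.4038, -0.1156, 0.0047]
tcp_rot: [0.221, 3.133, -0.001]
ft_force: [-1.6, 0.2, 5.4]
grip_width: 0.0241
```

Request:
{"method": "drive_tool", "body": {"moves": [{"fingers": 10,"x": 0,"y": 0,"z": 0,"rx": 0,"ry": 0,"rz": 0},{"fingers": 10,"x": 0,"y": 0,"z": -0.015,"rx": 0,"ry": 0,"rz": 0},{"fingers": 10,"x": 0,"y": 0,"z": -0.04,"rx": 0,"ry": 0,"rz": 0},{"fingers": 10,"x": 0,"y": 0,"z": -0.045,"rx": 0,"ry": 0,"rz": 0},{"fingers": 10,"x": 0,"y": 0,"z": -0.045,"rx": 0,"ry": 0,"rz": 0}]}}

```text
time: 34.5
eef_pos: [0.4031, -0.115, 0.1509]
tcp_rot: [0.22, 3.134, 0.0]
ft_force: [1.9, -1.1, -0.3]
grip_width: 0.0244
```

Request:
{"method": "drive_tool", "body": {"moves": [{"fingers": 10,"x": 0,"y": 0,"z": -0.045,"rx": 0,"ry": 0,"rz": 0},{"fingers": 10,"x": 0,"y": 0,"z": -0.045,"rx": 0,"ry": 0,"rz": 0},{"fingers": 10,"x": 0,"y": 0,"z": -0.045,"rx": 0,"ry": 0,"rz": 0},{"fingers": 10,"x": -0.01,"y": 0,"z": -0.045,"rx": 0,"ry": 0,"rz": 0},{"fingers": 10,"x": -0.02,"y": 0,"z": -0.025,"rx": 0,"ry": 0,"rz": 0}]}}

```text
time: 35.0
eef_pos: [0.4335, -0.1196, 0.3586]
tcp_rot: [0.222, 3.129, -0.005]
ft_force: [0.6, -0.2, -1.0]
grip_width: 0.0242
```

```bash
python3 - <<'E'
from h import *
p=cap('wrist','w22')
to(.4885,.2033,.35,PSI+np.pi); print(ctrl.read_state()['q'])
c=p['pixels'][130:360,180:470,::-1]; cv2.imwrite('pics/w22c.png',cv2.resize(c,None,fx=2.5,fy=2.5))
E
```

```text
t 35.0 pos [ 0.4369 -0.1203  0.3606] psi 3.0002 tilt 0.0090 w 0.0242 F [-1.4 -0.3  2. ]
tool delta [-0.0054  0.3277  0.0099]
rz -0.0009; after turn delta [-0.0058  0.3276  0.0106]
full rotvec [-0.0023  0.0088 -0.0009]
[ 0.8434 -0.1028 -0.6068  1.6737 -0.0572  1.5435  1.6695]
```

View pics/w22c.png

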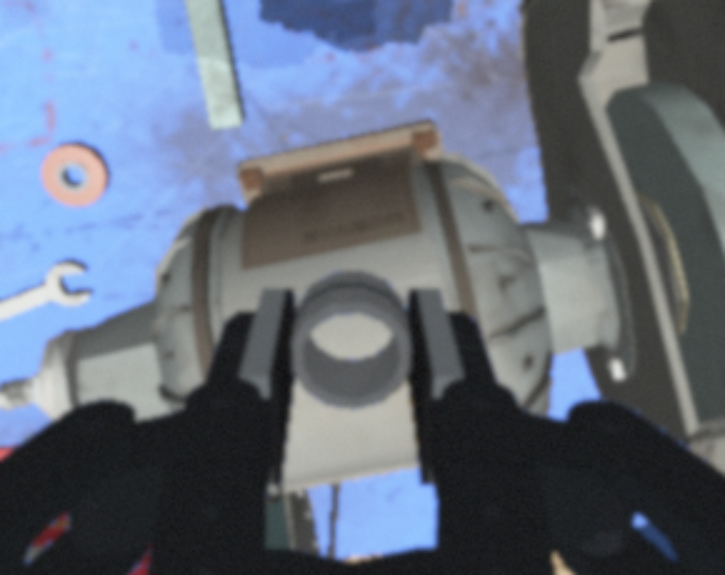

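Request:
{"method": "drive_tool", "body": {"moves": [{"fingers": 10,"x": -0.001,"y": 0.035,"z": 0,"rx": 0,"ry": 0,"rz": 0},{"fingers": 10,"x": -0.001,"y": 0.045,"z": 0,"rx": 0,"ry": 0,"rz": 0},{"fingers": 10,"x": -0.001,"y": 0.047,"z": 0,"rx": 0,"ry": 0,"rz": 0},{"fingers": 10,"x": -0.001,"y": 0.047,"z": 0,"rx": 0,"ry": 0,"rz": 0},{"fingers": 10,"x": -0.001,"y": 0.047,"z": 0,"rx": 0,"ry": 0,"rz": 0}]}}

```text
time: 35.55
eef_pos: [0.4688, 0.1004, 0.3545]
tcp_rot: [0.221, 3.133, -0.001]
ft_force: [0.6, -0.1, 1.0]
grip_width: 0.024
```

Request:
{"method": "drive_tool", "body": {"moves": [{"fingers": 10,"x": -0.001,"y": 0.045,"z": 0,"rx": 0,"ry": 0,"rz": 0},{"fingers": 10,"x": 0,"y": 0.04,"z": 0,"rx": 0,"ry": 0,"rz": 0},{"fingers": 10,"x": 0,"y": 0.022,"z": 0.03,"rx": 0,"ry": 0,"rz": 0},{"fingers": 10,"x": 0,"y": 0,"z": 0.045,"rx": 0,"ry": 0,"rz": 0},{"fingers": 10,"x": 0,"y": 0,"z": 0.045,"rx": 0,"ry": 0,"rz": 0}]}}

```text
time: 36.05
eef_pos: [0.4849, 0.2056, 0.2331]
tcp_rot: [0.217, 3.133, 0.001]
ft_force: [0.5, -0.7, -1.5]
grip_width: 0.0246
```

Request:
{"method": "drive_tool", "body": {"moves": [{"fingers": 10,"x": 0,"y": 0,"z": 0.045,"rx": 0,"ry": 0,"rz": 0},{"fingers": 10,"x": 0,"y": 0,"z": 0.045,"rx": 0,"ry": 0,"rz": 0},{"fingers": 10,"x": 0,"y": 0,"z": 0.025,"rx": 0,"ry": 0,"rz": 0},{"fingers": 10,"x": 0,"y": 0,"z": 0,"rx": 0,"ry": 0,"rz": 0},{"fingers": 10,"x": 0,"y": 0,"z": 0,"rx": 0,"ry": 0,"rz": 0}]}}

```text
time: 36.55
eef_pos: [0.4852, 0.2047, 0.1199]
tcp_rot: [-0.22, -3.134, -0.001]
ft_force: [-0.9, -0.8, 0.6]
grip_width: 0.0243
```

```bash
python3 - <<'E'
from h import *
to(.4885,.2033,.1,PSI+np.pi); print(ctrl.read_state()['q'])
E
```

```text
t 36.5 pos [0.4852 0.2047 0.1199] psi 3.0012 tilt 0.0005 w 0.0243 F [-0.9 -0.8  0.6]
tool delta [-0.0034 -0.0009  0.0199]
rz 0.0001; after turn delta [-0.0034 -0.0009  0.0199]
full rotvec [ 0.0005 -0.      0.0001]
[ 0.3714  0.3198 -0.9831  1.8616  0.2951  1.1158  0.7103]
```

Request:
{"method": "drive_tool", "body": {"moves": [{"fingers": 10,"x": -0.0035,"y": -0.001,"z": 0.015,"rx": 0,"ry": 0,"rz": 0},{"fingers": 10,"x": 0,"y": 0,"z": 0,"rx": 0,"ry": 0,"rz": 0},{"fingers": 10,"x": 0,"y": 0,"z": 0,"rx": 0,"ry": 0,"rz": 0}]}}

```text
time: 36.85
eef_pos: [0.4888, 0.2028, 0.1045]
tcp_rot: [0.222, 3.133, 0.0]
ft_force: [-0.4, 0.3, -0.0]
grip_width: 0.0248
```

```bash
python3 - <<'E'
from h import *
p=cap('wrist','w23')
to(.4888,.2033,.06,PSI+np.pi)
c=p['pixels'][130:360,180:470,::-1]; cv2.imwrite('pics/w23c.png',cv2.resize(c,None,fx=2.5,fy=2.5))
w=cloud(p)
for v in range(224,310,4): print(v,w[v,320].round(4))
E
```

```text
t 36.9 pos [0.4888 0.2029 0.1046] psi 3.0006 tilt 0.0008 w 0.0247 F [-0.1 -0.4 -0.5]
tool delta [0.     0.0003 0.0446]
rz -0.0005; after turn delta [0.     0.0004 0.0446]
full rotvec [ 0.0004  0.0007 -0.0005]
224 [0.485  0.203  0.0629]
228 [0.4861 0.2029 0.0672]
232 [0.488  0.2026 0.0695]
236 [0.4895 0.2024 0.0725]
240 [0.4776 0.2041 0.104 ]
244 [0.4775 0.2041 0.109 ]
248 [0.4774 0.2041 0.1139]
252 [0.4783 0.204  0.1166]
256 [0.5359 0.1957 0.0133]
260 [0.5399 0.1951 0.0132]
264 [0.5437 0.1946 0.0137]
268 [0.5483 0.1939 0.0129]
272 [nan nan nan]
276 [0.4995 0.2009 0.1044]
280 [0.5003 0.2008 0.1073]
284 [0.5004 0.2008 0.1109]
288 [0.4997 0.2009 0.1157]
292 [0.5023 0.2005 0.1154]
296 [0.5781 0.1897 0.013 ]
300 [0.5829 0.189  0.0124]
304 [0.5873 0.1884 0.0125]
308 [0.5921 0.1877 0.0123]
```

View pics/w23c.png

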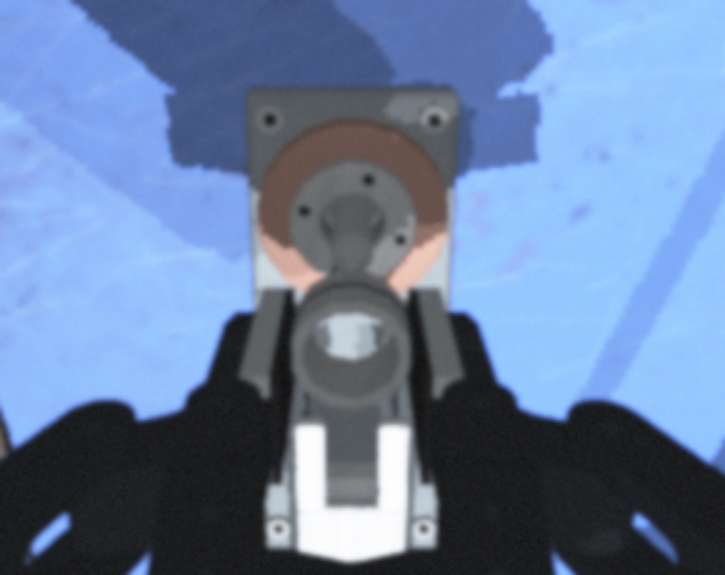

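Request:
{"method": "drive_tool", "body": {"moves": [{"fingers": 10,"x": 0,"y": 0.0005,"z": 0.015,"rx": 0,"ry": 0,"rz": 0},{"fingers": 10,"x": 0,"y": 0,"z": 0.01,"rx": 0,"ry": 0,"rz": 0},{"fingers": 10,"x": 0,"y": 0,"z": 0.01,"rx": 0,"ry": 0,"rz": 0},{"fingers": 10,"x": 0,"y": 0,"z": 0.01,"rx": 0,"ry": 0,"rz": 0},{"fingers": 10,"x": 0,"y": 0,"z": 0,"rx": 0,"ry": 0,"rz": 0}]}}

```text
time: 37.4
eef_pos: [0.4874, 0.2029, 0.0573]
tcp_rot: [-0.22, -3.131, 0.001]
ft_force: [-0.0, -0.7, -0.5]
grip_width: 0.0241
```

```bash
python3 - <<'E'
from h import *
p=cap('wrist','w24')
to(.4888,.2033,.0447,PSI+np.pi)
c=p['pixels'][130:360,180:470,::-1]; cv2.imwrite('pics/w24c.png',cv2.resize(c,None,fx=2.5,fy=2.5))
E
```

```text
t 37.5 pos [0.4879 0.2033 0.0582] psi 3.0011 tilt 0.0016 w 0.0243 F [-0.2 -0.8 -0.8]
tool delta [-0.0009  0.0002  0.0135]
rz 0.0000; after turn delta [-0.0009  0.0002  0.0135]
full rotvec [-0.0003 -0.0016  0.    ]
```

View pics/w24c.png

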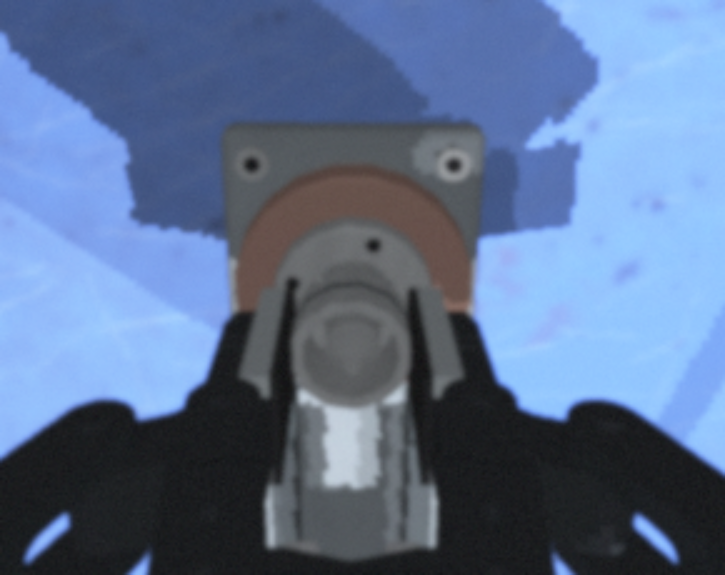

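Post inside the bush, with no side force. Lower to seat.

Request:
{"method": "drive_tool", "body": {"moves": [{"fingers": 10,"x": -0.0005,"y": 0,"z": 0.007,"rx": 0,"ry": 0,"rz": 0},{"fingers": 10,"x": 0,"y": 0,"z": 0.005,"rx": 0,"ry": 0,"rz": 0},{"fingers": 10,"x": 0,"y": 0,"z": 0.0015,"rx": 0,"ry": 0,"rz": 0},{"fingers": 10,"x": 0,"y": 0,"z": 0,"rx": 0,"ry": 0,"rz": 0},{"fingers": 10,"x": 0,"y": 0,"z": 0,"rx": 0,"ry": 0,"rz": 0}]}}

```text
time: 37.95
eef_pos: [0.489, 0.2033, 0.0456]
tcp_rot: [0.221, 3.134, 0.0]
ft_force: [-0.2, -0.6, -0.1]
grip_width: 0.0244
```

Request:
{"method": "drive_tool", "body": {"moves": [{"fingers": 10,"x": 0,"y": 0,"z": 0.001,"rx": 0,"ry": 0,"rz": 0},{"fingers": 10,"x": 0,"y": 0,"z": 0,"rx": 0,"ry": 0,"rz": 0},{"fingers": 60,"x": 0,"y": 0,"z": 0,"rx": 0,"ry": 0,"rz": 0},{"fingers": 60,"x": 0,"y": 0,"z": 0,"rx": 0,"ry": 0,"rz": 0},{"fingers": 60,"x": 0,"y": 0,"z": 0,"rx": 0,"ry": 0,"rz": 0}]}}

```text
time: 38.45
eef_pos: [0.4889, 0.2032, 0.0445]
tcp_rot: [-0.221, -3.134, -0.0]
ft_force: [-0.4, 0.3, -0.5]
grip_width: 0.0513
```

Request:
{"method": "drive_tool", "body": {"moves": [{"fingers": 60,"x": 0,"y": 0,"z": -0.02,"rx": 0,"ry": 0,"rz": 0},{"fingers": 60,"x": 0,"y": 0,"z": -0.045,"rx": 0,"ry": 0,"rz": 0},{"fingers": 60,"x": 0,"y": 0,"z": -0.045,"rx": 0,"ry": 0,"rz": 0},{"fingers": 60,"x": 0,"y": 0,"z": -0.03,"rx": 0,"ry": 0,"rz": 0},{"fingers": 60,"x": 0,"y": 0,"z": -0.01,"rx": 0,"ry": 0,"rz": 0}]}}

```text
time: 38.95
eef_pos: [0.4902, 0.2041, 0.1978]
tcp_rot: [0.221, 3.129, 0.002]
ft_force: [0.4, 0.7, -0.0]
grip_width: 0.0512
```

```bash
python3 - <<'E'
from h import *
p=cap('wrist','w25')
to(.6134,.1854,.12,PSI+np.pi); print(ctrl.read_state()['q'])
w=cloud(p); D=np.hypot(w[...,0]-POST[0],w[...,1]-POST[1])
for a,b in [(.009,.0125),(.0145,.0185),(.022,.029)]:
    m=(D>a)&(D<b)&(w[...,2]<.1); print('top z',a,np.nanpercentile(w[m][:,2],[5,25,50,75,95]))
m=(w[...,2]>.085)&(w[...,2]<.105)&(abs(w[...,0]-.61)<.04)&(abs(w[...,1]-.185)<.03); print('knob',m.sum(),w[m].mean(0))
c=p['pixels'][60:320,160:480,::-1]; cv2.imwrite('pics/w25c.png',cv2.resize(c,None,fx=2.3,fy=2.3))
E
```

```text
t 39.0 pos [0.4902 0.2039 0.1976] psi 3.0006 tilt 0.0043 w 0.0512 F [0.5 0.6 0.5]
tool delta [-0.1242 -0.0011  0.0781]
rz -0.0005; after turn delta [-0.1245 -0.0011  0.0776]
full rotvec [ 0.0013  0.0041 -0.0005]
[ 0.4251  0.24   -1.0205  1.764   0.2167  1.2534  0.7796]
top z 0.009 [0.0208 0.0432 0.0528 0.0562 0.057 ]
top z 0.0145 [0.0361 0.0396 0.0402 0.0407 0.0414]
top z 0.022 [0.0126 0.0315 0.0322 0.0327 0.0334]
knob 320 [0.6128 0.1853 0.0922]
```

View pics/w25c.png

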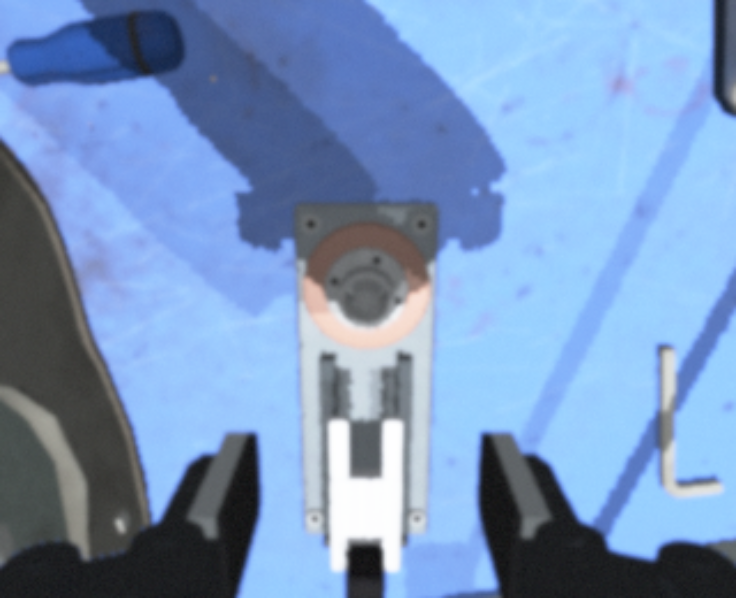

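The whole stack is seated: tops at about 32, 40 and 56 mm. Now the keeper home.

Request:
{"method": "drive_tool", "body": {"moves": [{"fingers": 60,"x": -0.04,"y": 0,"z": 0,"rx": 0,"ry": 0,"rz": 0},{"fingers": 60,"x": -0.045,"y": 0,"z": 0,"rx": 0,"ry": 0,"rz": 0},{"fingers": 60,"x": -0.039,"y": -0.001,"z": 0.03,"rx": 0,"ry": 0,"rz": 0},{"fingers": 60,"x": 0,"y": 0,"z": 0.03,"rx": 0,"ry": 0,"rz": 0},{"fingers": 60,"x": 0,"y": 0,"z": 0.015,"rx": 0,"ry": 0,"rz": 0}]}}

```text
time: 39.5
eef_pos: [0.61, 0.1839, 0.1144]
tcp_rot: [-0.221, -3.128, 0.002]
ft_force: [-1.0, 0.1, 0.6]
grip_width: 0.0514
```

Request:
{"method": "drive_tool", "body": {"moves": [{"fingers": 60,"x": 0,"y": 0,"z": 0,"rx": 0,"ry": 0,"rz": 0},{"fingers": 60,"x": 0,"y": 0,"z": 0,"rx": 0,"ry": 0,"rz": 0}]}}

```text
time: 39.7
eef_pos: [0.611, 0.1856, 0.1201]
tcp_rot: [0.219, 3.134, 0.0]
ft_force: [0.7, -0.6, 0.4]
grip_width: 0.0513
```

```bash
python3 - <<'E'
from h import *
to(.6133,.1854,.073,PSI+np.pi)
E
```

```text
t 39.7 pos [0.611  0.1856 0.1201] psi 3.0021 tilt 0.0002 w 0.0513 F [ 0.7 -0.6  0.4]
tool delta [-0.0023  0.0001  0.0471]
rz 0.0010; after turn delta [-0.0023  0.0001  0.0471]
full rotvec [ 0.0002 -0.      0.001 ]
```

Request:
{"method": "drive_tool", "body": {"moves": [{"fingers": 60,"x": -0.002,"y": 0,"z": 0.022,"rx": 0,"ry": 0,"rz": 0.001},{"fingers": 60,"x": 0,"y": 0,"z": 0.023,"rx": 0,"ry": 0,"rz": 0},{"fingers": 60,"x": 0,"y": 0,"z": 0,"rx": 0,"ry": 0,"rz": 0},{"fingers": 10,"x": 0,"y": 0,"z": 0,"rx": 0,"ry": 0,"rz": 0},{"fingers": 10,"x": 0,"y": 0,"z": 0,"rx": 0,"ry": 0,"rz": 0}], "force": 30}}

```text
time: 40.2
eef_pos: [0.6144, 0.1852, 0.0768]
tcp_rot: [0.222, 3.131, 0.001]
ft_force: [0.5, -0.7, -0.5]
grip_width: 0.0227
```

Request:
{"method": "drive_tool", "body": {"moves": [{"fingers": 0,"x": 0,"y": 0,"z": 0,"rx": 0,"ry": 0,"rz": 0},{"fingers": 0,"x": 0,"y": 0,"z": 0,"rx": 0,"ry": 0,"rz": 0}]}}

```text
time: 40.4
eef_pos: [0.6145, 0.185, 0.0767]
tcp_rot: [0.223, 3.131, 0.001]
ft_force: [-2.4, -1.4, 7.4]
grip_width: 0.0168
```

Request:
{"method": "drive_tool", "body": {"moves": [{"fingers": 0,"x": 0.012,"y": 0,"z": 0,"rx": 0,"ry": 0,"rz": 0},{"fingers": 0,"x": 0.014,"y": 0,"z": 0,"rx": 0,"ry": 0,"rz": 0},{"fingers": 0,"x": 0.014,"y": 0,"z": 0,"rx": 0,"ry": 0,"rz": 0},{"fingers": 0,"x": 0.014,"y": 0,"z": 0,"rx": 0,"ry": 0,"rz": 0},{"fingers": 0,"x": 0.01,"y": 0,"z": 0,"rx": 0,"ry": 0,"rz": 0}]}}

```text
time: 40.9
eef_pos: [0.5508, 0.1942, 0.0767]
tcp_rot: [0.222, 3.13, 0.001]
ft_force: [2.4, -0.6, 6.9]
grip_width: 0.0175
```

Request:
{"method": "drive_tool", "body": {"moves": [{"fingers": 0,"x": 0.003,"y": 0,"z": 0,"rx": 0,"ry": 0,"rz": 0},{"fingers": 0,"x": 0.003,"y": 0,"z": 0,"rx": 0,"ry": 0,"rz": 0},{"fingers": 0,"x": 0.002,"y": 0,"z": 0,"rx": 0,"ry": 0,"rz": 0},{"fingers": 0,"x": 0,"y": 0,"z": 0,"rx": 0,"ry": 0,"rz": 0}]}}

```text
time: 41.3
eef_pos: [0.545, 0.195, 0.0767]
tcp_rot: [0.223, 3.127, 0.002]
ft_force: [7.1, -0.3, 4.2]
grip_width: 0.0174
```

Request:
{"method": "drive_tool", "body": {"moves": [{"fingers": 0,"x": 0.002,"y": 0,"z": 0,"rx": 0,"ry": 0,"rz": 0},{"fingers": 0,"x": 0,"y": 0,"z": 0,"rx": 0,"ry": 0,"rz": 0}]}}

```text
time: 41.5
eef_pos: [0.5449, 0.195, 0.0769]
tcp_rot: [0.224, 3.124, 0.004]
ft_force: [15.7, 0.7, -3.3]
grip_width: 0.0171
```

Request:
{"method": "drive_tool", "body": {"moves": [{"fingers": 0,"x": -0.002,"y": 0,"z": 0,"rx": 0,"ry": 0,"rz": 0},{"fingers": 50,"x": 0,"y": 0,"z": 0,"rx": 0,"ry": 0,"rz": 0},{"fingers": 50,"x": 0,"y": 0,"z": 0,"rx": 0,"ry": 0,"rz": 0},{"fingers": 50,"x": 0,"y": 0,"z": 0,"rx": 0,"ry": 0,"rz": 0},{"fingers": 50,"x": 0,"y": 0,"z": -0.02,"rx": 0,"ry": 0,"rz": 0}]}}

```text
time: 42.0
eef_pos: [0.5403, 0.1939, 0.0925]
tcp_rot: [-0.222, -3.129, 0.003]
ft_force: [0.3, 0.3, -0.8]
grip_width: 0.0426
```

Request:
{"method": "drive_tool", "body": {"moves": [{"fingers": 50,"x": 0,"y": 0,"z": -0.04,"rx": 0,"ry": 0,"rz": 0},{"fingers": 50,"x": 0,"y": 0,"z": -0.045,"rx": 0,"ry": 0,"rz": 0},{"fingers": 50,"x": 0,"y": 0,"z": -0.045,"rx": 0,"ry": 0,"rz": 0},{"fingers": 50,"x": 0,"y": 0,"z": -0.04,"rx": 0,"ry": 0,"rz": 0},{"fingers": 50,"x": 0,"y": 0,"z": 0,"rx": 0,"ry": 0,"rz": 0}]}}

```text
time: 42.5
eef_pos: [0.5437, 0.1965, 0.27]
tcp_rot: [0.221, 3.127, 0.004]
ft_force: [-0.4, 0.0, 0.9]
grip_width: 0.043
```

Request:
{"method": "drive_tool", "body": {"moves": [{"fingers": 50,"x": 0,"y": 0,"z": 0,"rx": 0,"ry": 0,"rz": 0},{"fingers": 50,"x": 0,"y": 0,"z": 0,"rx": 0,"ry": 0,"rz": 0},{"fingers": 50,"x": 0,"y": 0,"z": 0,"rx": 0,"ry": 0,"rz": 0}]}}

```text
time: 42.8
eef_pos: [0.5416, 0.1944, 0.263]
tcp_rot: [-0.222, -3.131, 0.001]
ft_force: [-0.1, -0.5, -1.3]
grip_width: 0.0428
```

```bash
python3 - <<'E'
from h import *
p=cap('wrist','w26')
to(.5457,.194,.3,PSI+np.pi)
w=cloud(p); D=np.hypot(w[...,0]-POST[0],w[...,1]-POST[1])
m=(w[...,2]>.088)&(w[...,2]<.100)&(abs(w[...,0]-.55)<.04)&(abs(w[...,1]-.19)<.03); k=w[m].mean(0); print('knob',m.sum(),k,'along',(k[:2]-POST)@[np.cos(PSI),np.sin(PSI)])
m=(w[...,2]>.060)&(w[...,2]<.070)&(D<.08); P=w[m][:,:2]-POST; a=P@[np.cos(PSI),np.sin(PSI)]; b=P@[-np.sin(PSI),np.cos(PSI)]; s=abs(b)>9e-3; print('tongue tip along',np.percentile(a[s],[0.5,2]),'lat',np.percentile(b,[1,99]))
m=(D>.022)&(D<.029)&(w[...,2]<.05); print(np.nanpercentile(w[m][:,2],[10,25,50,75,90]))
c=p['pixels'][60:320,160:480,::-1]; cv2.imwrite('pics/w26c.png',cv2.resize(c,None,fx=2.3,fy=2.3))
p=cap('side'); u,v=topix(p,[*POST,.04]); u,v=int(u),int(v); c=p['pixels'][v-50:v+40,u-50:u+60,::-1]; cv2.imwrite('pics/side26.png',cv2.resize(c,None,fx=6,fy=6,interpolation=cv2.INTER_CUBIC))
E
```

```text
t 42.9 pos [0.5417 0.1944 0.2632] psi 2.9999 tilt 0.0022 w 0.0427 F [ 0.7  0.  -0.1]
tool delta [-0.0039  0.0001 -0.0368]
rz -0.0012; after turn delta [-0.004   0.0001 -0.0368]
full rotvec [-0.0007 -0.0021 -0.0012]
knob 249 [0.5458 0.1949 0.0933] along 0.057369191457415876
tongue tip along [-0.0139 -0.0129] lat [-0.0165  0.0168]
[0.031  0.0316 0.0322 0.0328 0.0332]
```

View pics/w26c.png

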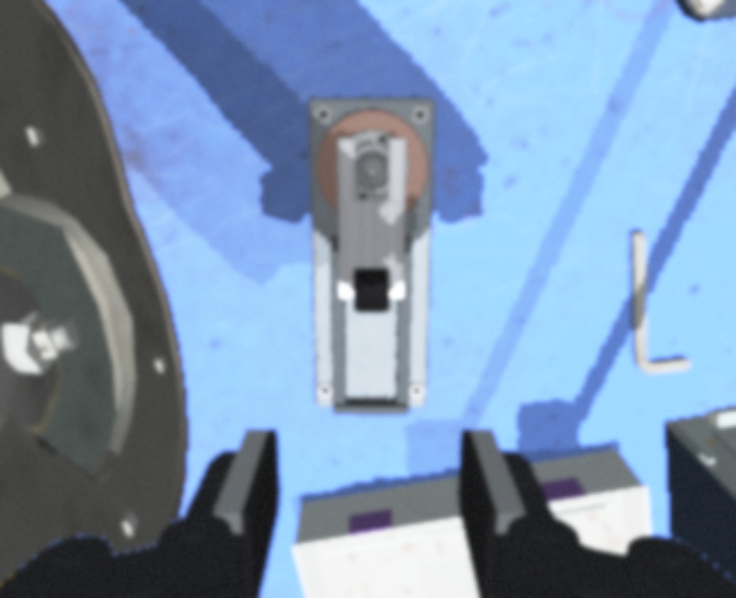

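View pics/side26.png

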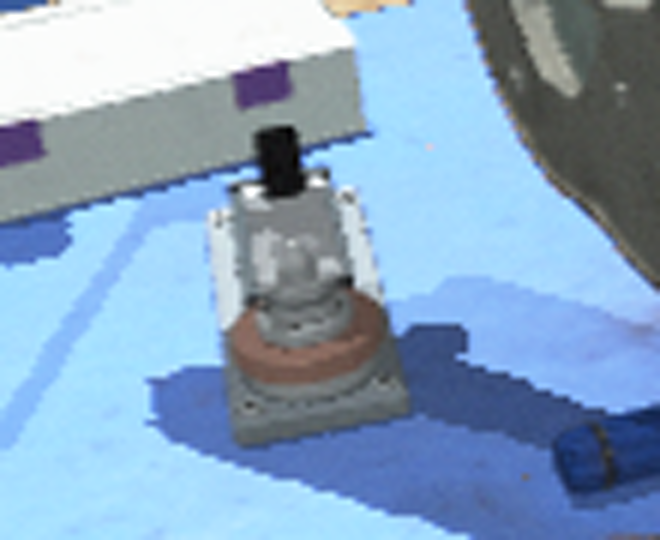

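The keeper's knob sits 57.4 mm from the post axis (57.0 when home). The fork straddles the post over the full stack, and the gripper is clear at z = 0.26 m. Handing in.

```bash
python3 - <<'E'
from h import *
print(ctrl.job_done())
E
```

```text
the job is handed in; nothing more can be done
None
```

The grinding wheel set is on the post in the order asked, the keeper is home over it, and I handed the job in at about 43 s of the 131 s allowed. The hand-in reported no verdict.

**What I did:** I slid the keeper back 68 mm to its end stop. Then I threaded on the large flange, the 62 mm wheel (the largest of the three pink rings), the small flange and the bush. Last I slid the keeper 70 mm back to its stop, let go and lifted the gripper clear.

**Last checks:**
- **Stack:** wheel top 32 mm, small flange top 40 mm and bush top 56–57 mm, against nominal 32, 40 and 56 mm. The large flange read 20.6 mm (nominal 20) when placed. All lie flat and centred in the pictures.
- **Keeper:** pushing it home met 7 N at the stop, then 16 N with no further movement. The knob is 57.4 mm from the post axis (57.0 when home).
- **Gripper:** it was free at z = 0.26 m, with no contact force beyond sensor noise.

**Disagreements:**
- The tongue tip measured 13–14 mm past the post axis instead of 16 mm. I put this down to camera edge error and the 2 mm calibration, since the knob position and the stop force both say it is home.
- The wrist camera placed held parts 1–3 mm differently from the arm's own readings. The post showed through each hole before I lowered the part, and no side force was felt.

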